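# Sort bending sleeves and lock the tray gate at its click

### The job

Stand the two loose bending sleeves in the tray, each upright in the row with its own width (the thick one in the wide row, the thin one in the narrow row), in front of the sample sleeve fixed there. Then take the black handle of the tray's gate, slide the gate across the row mouths until you feel its ball click into the notch, and finish still gripping the handle with the ball in the notch, so that I can pin the gate. Leave the other things on the bench alone.

Things in the scene. Friction and masses are not known exactly. Their poses are not given: they have to be found in the camera images.
- wide_sleeve_mid (a point): Centre of the loose thick sleeve: plain steel tube, 50 mm outside diameter, 26 mm bore, 60 mm high, about 0.66 kg, standing upright on the bench to the right of the rows and beyond the rail. The point is on its axis, half-way up (30 mm above its foot).
- narrow_sleeve_mid (a point): Centre of the loose thin sleeve: same steel and height (60 mm), but 38 mm outside diameter, 20 mm bore, about 0.38 kg; also standing upright on the bench. The point is on its axis, half-way up.
- wide_row: Fixed open-topped channel, 140 mm long (x), 56 mm wide inside (y), walls 4 mm. Origin: centre of its underside, 6 mm above the bench; floor 4 mm, wall tops 16 mm, centre of a seated sleeve 34 mm above it. A thick sample sleeve is fixed at x = 12 to 62 mm, at the closed far end; the mouth at x = -70 mm is open. Aim at x = -30 mm. Row centres are 104 mm apart; either row may be the left one.
- narrow_row: Narrow row: the same as the wide row but 44 mm wide inside (52 mm outside). A thin sample sleeve (38 mm across, 60 mm high) is fixed at x = 24 to 62 mm.
- tray: Fixed steel tray that carries both rows and the rail. Origin on the bench, midway between the two rows. x parallel to the rows (away from the robot), y along the rail (to the robot's left), z up. The rail is a steel bar 30 mm wide and 24 mm high, with its centre line at x = -110 mm and running from y = -340 to 130 mm.
- gate_handle (a point): Grip point of the gate's black upright handle: 18 mm thick along the tray's x, 40 mm wide along the tray's y, from 42 to 96 mm above the bench; the point is on its centre line, 74 mm above the bench. Saddle below: 44 x 70 mm, top 42 mm above the bench. A flat bar reaches 220 mm from the handle along the tray's +y, 27 to 49 mm up.
- gate (a joint): Travel of the gate along the tray's +y, m; 0 = open end stop, 0.21 = other end stop; starts at 0 to 0.03. Sliding friction 1 to 2.5 N. Hidden notch somewhere from 0.13 to 0.18, different each time: over the last 5 mm the ball pulls the gate in with 2 to 7 N, then it resists going on, rising past 10 N and giving way at 14 to 19 N (same going back).
- ball (a joint): Drop of the gate's spring ball, hidden in the saddle, in m: about 0.0005 while it runs on the rail, 0.0035 to 0.004 when it sits in the notch, positive down.
- coupler: Bystander: dark steel rod coupler, 28 mm across, 70 mm high, upright, beyond the loose sleeves. Origin at its foot. Leave alone.
- tape: Bystander: black pocket tape measure, 62 x 40 x 58 mm, on the robot's side of the rail. Origin under it. Leave alone.
- hammer: Bystander: hammer lying on the right. Leave alone.
- spanner: Bystander: spanner lying on the left. Leave alone.
- flat_bar: Bystander: flat steel bar offcut, 200 x 30 x 8 mm, beyond the tray. Leave alone.
- flange: Bystander: steel flanged roller, 72 mm across the flange, 50 mm high. Leave alone.
- bearing_plate: Bystander: square steel plate, 80 x 80 x 10 mm. Leave alone.
Mind the look-alikes: they are no part of the job. What is shaped like the part that bears narrow_sleeve_mid but purple is not meant. What is shaped like the part that bears wide_sleeve_mid but turquoise is not meant.

How it is judged:
On the way, in this order (a step that is already met when the one before it is completed fails the run):
1. both loose sleeves stand released in their own rows (x of wide_sleeve_mid in the frame of wide_row between -0.055 and 0.01 m and y of wide_sleeve_mid in the frame of wide_row between -0.01 and 0.01 m and z of wide_sleeve_mid in the frame of wide_row between 0.028 and 0.04 m and angle between each of wide_sleeve_mid, narrow_sleeve_mid's own z axis and vertical below 0.12 rad and x of narrow_sleeve_mid in the frame of narrow_row between -0.055 and 0.01 m and y of narrow_sleeve_mid in the frame of narrow_row between -0.01 and 0.01 m and z of narrow_sleeve_mid in the frame of narrow_row between 0.028 and 0.04 m and contact force between the fingers and wide_sleeve below 0.2 N and contact force between the fingers and narrow_sleeve below 0.2 N), for 0.2 s.
2. the gate has been slid to where its ball sits in the notch, with the fingers on it (value of joint ball above 0.0015 m and contact force between the fingers and gate above 3 N), for 0.2 s.
At the end, for the whole second after the job is handed in: Both loose sleeves stand upright on the floor of the row of their own width (tilt under 7 degrees, out of the mouth by at most 10 mm); the gate is still, its ball at least 1.5 mm down (gate within 2 mm of the notch), and the fingers hold the handle with at least 3 N (all of step 2 and x of wide_sleeve_mid in the frame of wide_row between -0.055 and 0.01 m and y of wide_sleeve_mid in the frame of wide_row between -0.01 and 0.01 m and z of wide_sleeve_mid in the frame of wide_row between 0.028 and 0.04 m and angle between each of wide_sleeve_mid, narrow_sleeve_mid's own z axis and vertical below 0.12 rad and x of narrow_sleeve_mid in the frame of narrow_row between -0.055 and 0.01 m and y of narrow_sleeve_mid in the frame of narrow_row between -0.01 and 0.01 m and z of narrow_sleeve_mid in the frame of narrow_row between 0.028 and 0.04 m and velocity of joint gate between -0.005 and 0.005 m/s and distance between the grasp point and gate_handle below 0.045 m and value of joint gate between 0.12 and 0.19 m); the arm keeps its last pose, push and grip.
It fails at once if a bystander was pushed by more than 25 mm (distance of any of coupler, tape, hammer, spanner, flat_bar, flange, bearing_plate from where it was at the start of the episode above 0.025 m).
It fails at once if a sleeve was knocked over (angle between any of wide_sleeve_mid, narrow_sleeve_mid's own z axis and vertical above 0.7 rad).
It also fails if it takes over 72 s, if anything falls off the work surface, if the arm or the gripper's body presses on something with over 40 N, if the wrist force passes 120 N, or if a joint passes its speed limit or range.

### The arm

A 6-joint arm with a two-finger parallel gripper is mounted at the origin on the work surface. World frame = base frame: x ahead of the robot, y to its left, z up, the work surface at z = 0. Lengths are in m, angles in rad, forces in N, time in s.
With the tool pointing down it reaches from about 0.35 to 0.875 m from the base axis. Payload 4.2 kg.
Tool frame: the origin (TCP) lies on the centre line of the jaws, within the pads' length; the fingertips stand 17 mm ahead of it and the grasp point (between the pads) lies 2 mm behind it; x points along the fingers, z is the direction in which the jaws open and shut, and the axes are right-handed (so a half turn about x gives the same grasp; the last joint's range is limited). The gripper opens to 87 mm and grips with 3 to 60 N. Pads are 19 mm wide; open, the fingers measure 117 mm over their backs; the gripper's body (75 mm by 190 mm) begins 51 mm behind the grasp point.
Start: joints at [1.506, 0.385, 0.008, 0, -1.194, -0.259], TCP at [0.199, 0.593, 0.24] pointing down, gripper open.
Joint ranges: [-3.14, 3.14], [-1.21, 2.06], [-1.07, 1.41], [-3.16, 2.05], [-2.99, -0.16], [-3.1, 3.1]. Speed limits (rad/s): [2.79, 2.79, 3.14, 3.14, 3.14, 3.14].

### API

Orientations are given as a unit quaternion [w, x, y, z].
In Python, from plant import status, viewer, arm gives the robot as it stands.
- The arm moves only by the tool play_rows, never from a script. Its argument "commands" is a list of rows, each an object of numbers: "tx", "ty", "tz": the shift along the tool's x, y, z normalised to -1 to 1, where 1 is 12 cm; "yaw": the turn about the tool's x normalised to -1 to 1, where 1 is 0.5 rad; "claw": the opening, from -1 (shut) to 1 (fully open), so that 0 is half open. In form: [{"tx": .., "ty": .., "tz": .., "yaw": .., "claw": ..}, ...]. A call has 1 to 12 rows; each row shifts and turns the commanded pose from where the row before left it, along the tool's axes as they then stand; what a row does not reach is not made up. A row lasts 1/10 s, in which the tool goes at most 50 mm and 8.59 degrees, less where a joint would pass 70% of its speed; a pose out of reach is approached as far as the arm can. A call with a number of a shift or a turn outside -1 to 1 is refused whole. A call with a gripper value outside its range is refused whole. The fingers move at their own pace and stop on an object; "force" is the grip in N (left out, the last holds). Time passes only in rows, so rows that do not move let the fingers close. It gives the time, the measured TCP pose, the force and the opening at its end, in the units of the state.
- status.state(): the state, without advancing time (a new reading comes with each control period).
- viewer.snapshot(name): name is "side" or "top"; returns the picture (384x512x3 uint8, red, green, blue); there is no depth.
- viewer.calibration(name): a dict with "intrinsics" (3x3 intrinsics, pixels), "origin" and "attitude" of the camera in the world. Camera axes: x right, y down, z forward; pixel columns grow to the right and rows downward; lengths in m; the calibration is good to about 2 mm. A picture is of the moment at which its call begins. calibration takes no time and is no camera call.
- arm.close_job(): hands the job in, once; it reports no verdict.
The state is a dict: "time_s": time; "joints": joint angles; "dq": joint speeds; "tau": joint torques, N m; "tcp_pos": TCP position; "ee_rot": TCP orientation; "wrist_force": force on the tool from outside, world axes, zero at the start; "torque": the same for the moment, N m; "finger_gap": finger opening in m.
Only numpy, scipy, OpenCV 4.12 (cv2) and the standard library are available. Lean on these libraries where they do the work, as an engineer would, in place of code of your own. Each camera call takes 0.05 s, during which the arm holds its last target.

## Working session

There is one attempt and no reset: what is moved stays moved. The work goes in short steps, Python scripts to look and compute and a tool call to move; the robot and the scene stay as the last step left them, time stands still between calls to the robot, and variables do not carry over. Pictures are saved under pics/ and viewed, and the job is handed in when it is done.

Besides the shell and the picture viewer there is one more tool, called after "Request:" by a JSON object that holds its "api" and its "payload", one argument or row to a line. play_rows: Moves the arm, as the interface text tells. Scaled input: -1 to 1 covers 12 cm each way for a shift and 0.5 rad each way for a turn. Its arguments: {"type":"object","properties":{"commands":{"type":"array","items":{"type":"object","properties":{"tx":{"type":"number"},"ty":{"type":"number"},"tz":{"type":"number"},"yaw":{"type":"number"},"claw":{"type":"number"}}}},"force":{"type":"number"}},"required":["commands"]}

```bash
ls; mkdir -p pics; python3 - <<'E'
from plant import status, viewer, arm
import cv2,numpy as np
print(status.state())
for n in("side","top"):
    print(n,viewer.calibration(n))
    cv2.imwrite(f"pics/{n}0.png",cv2.resize(viewer.snapshot(n)[:,:,::-1],(800,600),interpolation=cv2.INTER_CUBIC))
E
```

```text
pics
{'time_s': 0.0, 'joints': array([ 1.50559056e+00,  3.85540539e-01,  6.64457619e-03, -5.37933967e-04,
       -1.19400729e+00, -2.58568411e-01]), 'dq': array([-8.68142782e-04,  1.00508440e-03,  1.23037696e-05,  1.38931388e-04,
       -1.20496774e-03, -1.63438489e-03]), 'tau': array([ 9.58871933e-04, -3.90664852e+01,  1.87406892e+01,  4.21986580e+00,
        1.10468621e-02, -1.96920032e-04]), 'tcp_pos': array([0.19865129, 0.59199194, 0.2384708 ]), 'ee_rot': array([-0.41327755, -0.57348362, -0.41235201,  0.57470343]), 'wrist_force': array([-0.85282146, -0.40646006,  0.0804969 ]), 'torque': array([0.00013119, 0.02974119, 0.00095353]), 'finger_gap': 0.0872124858804877}
side {'intrinsics': array([[428.71812631,   0.        , 247.60723567],
       [  0.        , 428.71812631, 187.05140385],
       [  0.        ,   0.        ,   1.        ]]), 'origin': array([ 0.14030735, -1.02020938,  0.6653789 ]), 'attitude': array([-0.49783409,  0.84255104, -0.18207471,  0.09548701])}
top {'intrinsics': array([[386.94372788,   0.        , 258.52381973],
       [  0.        , 386.94372788, 191.77150575],
       [  0.        ,   0.        ,   1.        ]]), 'origin': array([ 0.30701197, -0.00290063,  1.39669317]), 'attitude': array([ 0.06619619, -0.70105903,  0.70713584, -0.06397817])}
```

View pics/top0.png

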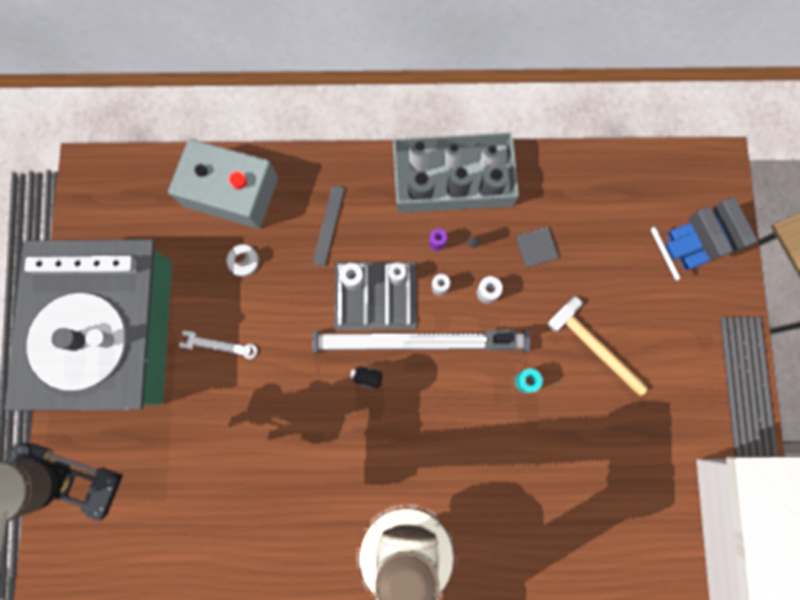

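View pics/side0.png

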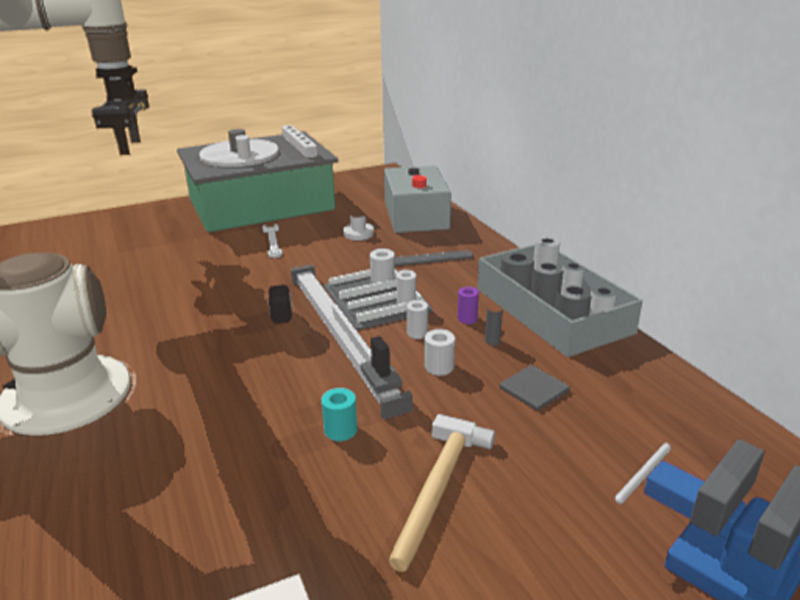

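The top view (800x600) shows these candidates. Thick: steel (489,289) is the loose one, turquoise (530,380) is the decoy, and (350,274) is the fixed sample. Thin: steel (441,284) is the loose one, purple (438,239) is the decoy, and (398,271) is the fixed sample. The gate handle is at (503,338), and the wide row is the left one. Next I'll check this in a close crop.

```bash
cat > h.py <<'E'
import numpy as np,cv2
from scipy.spatial.transform import Rotation as R
from plant import status, viewer, arm
def cal(n):
    c=viewer.calibration(n);q=c["attitude"];return c["intrinsics"],np.array(c["origin"]),R.from_quat([q[1],q[2],q[3],q[0]]).as_matrix()
def proj(n,P):
    K,o,M=cal(n);p=(np.atleast_2d(P)-o)@M;p=p@K.T;return p[:,:2]/p[:,2:]
def ray(n,uv,z):
    K,o,M=cal(n);d=M@np.linalg.solve(K,[uv[0],uv[1],1]);return o+d*(z-o[2])/d[2]
def crop(im,x0,y0,x1,y1,s,name):
    c=cv2.resize(im[y0:y1,x0:x1,::-1],None,fx=s,fy=s,interpolation=cv2.INTER_CUBIC);cv2.imwrite(name,c)
E
python3 - <<'E'
from h import *
t=viewer.snapshot("top");s=viewer.snapshot("side");np.save("t0.npy",t);np.save("s0.npy",s)
crop(t,195,140,355,255,5,"pics/tc.png")
crop(s,170,150,330,270,5,"pics/sc.png")
E
```

```text
(no output)
```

View pics/tc.png

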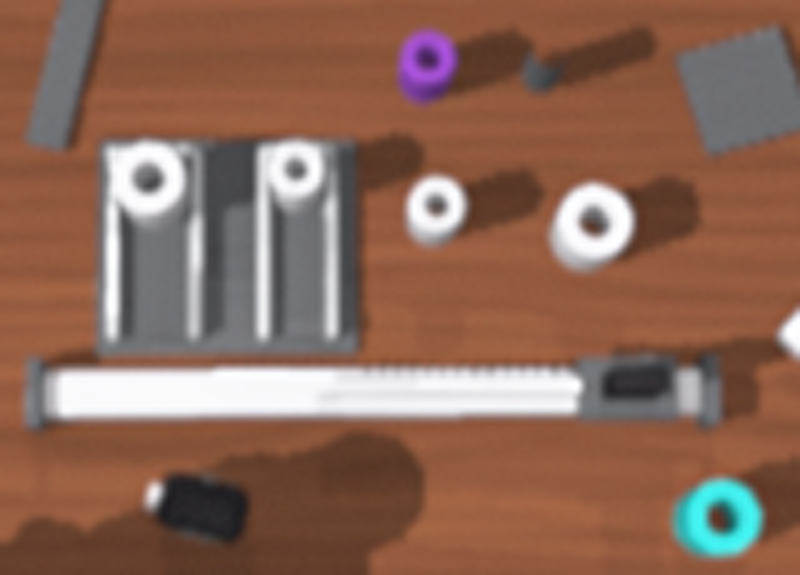

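View pics/sc.png

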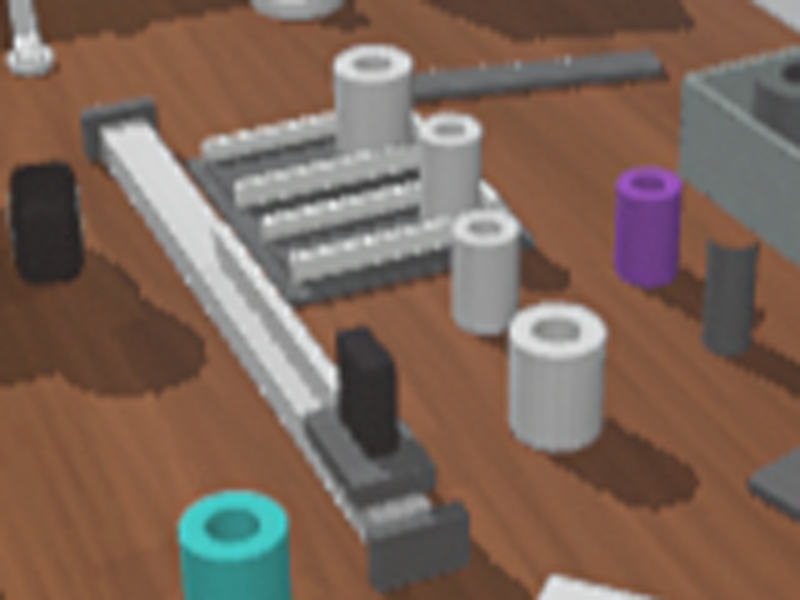

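```bash
cat > m.py <<'E'
from h import *
t=np.load("t0.npy")
def bl(n,im,x0,y0,x1,y1,z,thr=235,s=8):
    g=cv2.cvtColor(im,cv2.COLOR_RGB2GRAY)[y0:y1,x0:x1]
    g=cv2.resize(g,None,fx=s,fy=s,interpolation=cv2.INTER_CUBIC)
    b=(g>thr).astype(np.uint8)
    cs,_=cv2.findContours(b,cv2.RETR_EXTERNAL,cv2.CHAIN_APPROX_NONE)
    c=max(cs,key=cv2.contourArea);e=cv2.fitEllipse(c)
    uv=(np.array(e[0])+.5)/s-.5+[x0,y0]
    K,o,M=cal(n);P=ray(n,uv,z);d=np.array(e[1])/s*np.linalg.norm(P-o)/K[0,0]
    return uv,P,d
if __name__=="__main__":
    for thr in(215,230,245):
        print(thr)
        for nm,b,z in(("thick",(302,172,325,196),.06),("thin",(274,172,291,190),.06),("sthick",(216,166,234,184),.07),("sthin",(248,166,261,181),.07)):
            uv,P,d=bl("top",t,*b,z,thr);print(nm,uv.round(2),P.round(4),d.round(4))
E
python3 m.py
```

```text
215
thick [313.29 183.96] [ 0.5826 -0.193   0.06  ] [0.0491 0.0511]
thin [281.65 180.65] [ 0.5955 -0.0818  0.06  ] [0.0353 0.038 ]
sthick [223.15 175.53] [0.6136 0.1242 0.07  ] [0.0503 0.0579]
sthin [253.14 173.29] [0.6208 0.0186 0.07  ] [0.0369 0.0413]
230
thick [313.38 183.88] [ 0.5828 -0.1934  0.06  ] [0.0472 0.0487]
thin [281.68 180.57] [ 0.5958 -0.0818  0.06  ] [0.0333 0.0357]
sthick [223.67 175.07] [0.6153 0.1223 0.07  ] [0.047  0.0509]
sthin [253.46 173.35] [0.6205 0.0175 0.07  ] [0.0345 0.0366]
245
thick [313.5  183.81] [ 0.5831 -0.1938  0.06  ] [0.0437 0.0462]
thin [281.72 180.48] [ 0.5961 -0.082   0.06  ] [0.0285 0.0306]
sthick [223.86 175.1 ] [0.6152 0.1217 0.07  ] [0.0435 0.0464]
sthin [253.63 173.33] [0.6206 0.0169 0.07  ] [0.0292 0.0303]
```

```bash
cat > ov.py <<'E'
from h import *
import sys
def T(p,tx,ty,yaw):
    p=np.atleast_2d(np.array(p,float));c,s=np.cos(yaw),np.sin(yaw)
    return np.c_[tx+c*p[:,0]-s*p[:,1],ty+s*p[:,0]+c*p[:,1],p[:,2]]
def rect(x0,x1,y0,y1,z): return [(x0,y0,z),(x1,y0,z),(x1,y1,z),(x0,y1,z)]
def circ(x,y,z,r): a=np.linspace(0,2*np.pi,40);return np.c_[x+r*np.cos(a),y+r*np.sin(a),0*a+z]
def overlay(n,im,tx,ty,yaw,sl,box,s,name):
    x0,y0,x1,y1=box
    c=cv2.resize(im[y0:y1,x0:x1,::-1],None,fx=s,fy=s,interpolation=cv2.INTER_CUBIC)
    def dr(P,col):
        uv=(proj(n,P)-[x0,y0]+.5)*s-.5
        cv2.polylines(c,[np.round(uv*8).astype(np.int32)],True,col,1,cv2.LINE_AA,3)
    for yc,w in((.052,.056),(-.052,.044)):
        for sg in(1,-1):
            a=yc+sg*w/2;b=yc+sg*(w/2+.004);dr(T(rect(-.07,.07,a,b,.022),tx,ty,yaw),(0,0,255))
    dr(T(rect(-.125,-.095,-.34,.13,.024),tx,ty,yaw),(0,255,0))
    dr(T(circ(.037,.052,.07,.025),tx,ty,yaw),(255,0,0));dr(T(circ(.043,-.052,.07,.019),tx,ty,yaw),(255,0,0))
    for x,y,r in sl:
        dr(circ(x,y,.06,r),(255,0,255));dr(circ(x,y,0,r),(255,255,0))
    cv2.imwrite(name,c)
E
python3 - <<'E'
from ov import *
a=(.578,.070,-.008);sl=[(.5828,-.1933,.025),(.5957,-.0818,.019)]
overlay("top",np.load("t0.npy"),*a,sl,(195,140,355,255),5,"pics/to1.png")
overlay("side",np.load("s0.npy"),*a,sl,(170,150,330,270),5,"pics/so1.png")
E
```

```text
(no output)
```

View pics/to1.png

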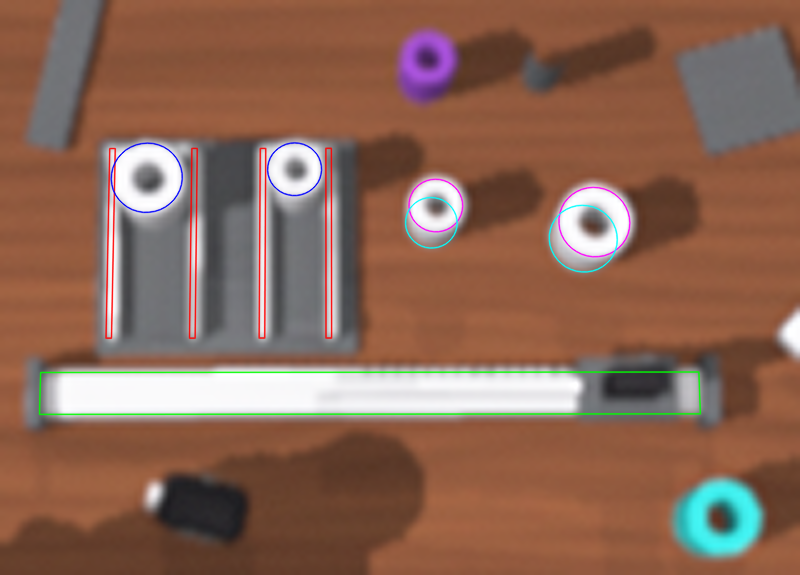

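View pics/so1.png

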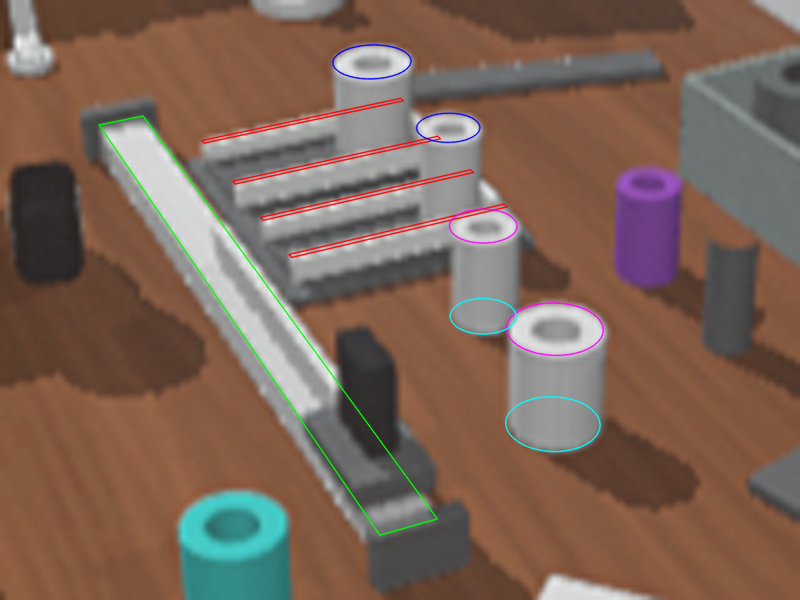

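```bash
python3 - <<'E'
from ov import *
t=np.load("t0.npy");g=cv2.cvtColor(t,cv2.COLOR_RGB2GRAY).astype(float)
a=(.578,.070,-.008)
for yc in(.082,.022,-.028,-.076):
    L=[]
    for x in np.linspace(-.06,-.0,13):
        r=proj("top",T([(x,yc,.022)],*a))[0]
        v=int(round(r[1]));u0=int(round(r[0]))
        w=g[v,u0-4:u0+5];w=np.clip(w-130,0,None)
        if w.sum()>0:L.append(ray("top",((w*np.arange(u0-4,u0+5)).sum()/w.sum(),v),.022)[:2])
    L=np.array(L);p=np.polyfit(L[:,0]-.578,L[:,1],1);print(yc,"slope",p[0].round(4),"y at x=.578",p[1].round(4),"pred",(.070+yc))
# rail edges
for v0 in(-.125,-.095):
    pass
# caps via column profile: print gradient of rail near edge
for y in np.linspace(-.10,.11,8):
    r=proj("top",T([(-.125,y,.024)],*a))[0];u=int(round(r[0]));v0=int(round(r[1]))
    col=g[v0-6:v0+8,u];d=-np.diff(col);d[d<8]=0
    k=np.argmax(d);dd=d[max(0,k-1):k+2];vv=v0-6+.5+(dd*np.arange(max(0,k-1),max(0,k-1)+len(dd))).sum()/dd.sum()
    print("lower edge",y.round(3),ray("top",(u,vv),.024).round(4)[:2],col.astype(int))
E
```

```text
0.082 slope -0.0007 y at x=.578 0.1505 pred 0.15200000000000002
0.022 slope -0.0246 y at x=.578 0.0906 pred 0.092
-0.028 slope -0.0039 y at x=.578 0.0417 pred 0.04200000000000001
-0.076 slope -0.0116 y at x=.578 -0.0081 pred -0.0059999999999999915
lower edge -0.1 [ 0.4512 -0.0289] [236 241 231 234 242 240 211 148 106  94  81  70  67  68]
lower edge -0.07 [ 4.517e-01 -4.000e-04] [249 246 235 229 237 236 203 140 102  96 100  99  94  80]
lower edge -0.04 [0.4518 0.0316] [249 248 249 249 249 246 216 148 105  93  94  97  99 100]
lower edge -0.01 [0.452 0.06 ] [250 249 249 249 249 246 217 149 105  97  97  93  95  97]
lower edge 0.02 [0.4518 0.0921] [250 250 250 250 250 247 227 161 111  97  98  96  93  94]
lower edge 0.05 [0.4519 0.1205] [250 250 250 250 250 248 230 165 111  97  97  97  95  92]
lower edge 0.08 [0.4521 0.1525] [250 250 250 249 250 249 232 170 115  97  96  94  92  91]
lower edge 0.11 [0.4509 0.181 ] [251 251 250 250 251 251 239 175 107  88  95  93  92  92]
```

```bash
cat >> h.py <<'E'
def tool():
    s=status.state();q=s["ee_rot"];return s,R.from_quat([q[1],q[2],q[3],q[0]]).as_matrix()
def plan(target,jaw=None):
    s,M=tool();d=np.array(target)-s["tcp_pos"]
    print("t",round(s["time_s"],2),"tcp",s["tcp_pos"].round(4),"gap",round(s["finger_gap"],4),"F",s["wrist_force"].round(1),"q",np.array(s["joints"]).round(2))
    print("d world",d.round(4),"tool units",(M.T@d/.12).round(3))
    for sg in(1,-1):
        w=M.T@np.array([0,sg,0]);print("yaw units to jaw",sg,round(np.arctan2(-w[1],w[2])/.5,3))
E
python3 - <<'E'
from h import *
s,M=tool();print(M.round(3))
plan((.5957,-.0818,.16))
E
```

```text
[[-0.     0.948 -0.318]
 [-0.001 -0.318 -0.948]
 [-1.     0.     0.001]]
t 0.2 tcp [0.1987 0.5922 0.2389] gap 0.0871 F [-0.2 -1.   0.1] q [ 1.51  0.39  0.01 -0.   -1.19 -0.26]
d world [ 0.397  -0.674  -0.0789] tool units [0.663 4.924 4.271]
yaw units to jaw 1 5.635
yaw units to jaw -1 -0.648
```

Request:
{"api": "play_rows", "payload": {
  "commands": [
    {"yaw":-0.216,"claw":1},
    {"yaw":-0.216,"claw":1},
    {"yaw":-0.216,"claw":1},
    {"ty":0.14,"tz":0.24,"claw":1},
    {"ty":0.14,"tz":0.24,"claw":1},
    {"ty":0.14,"tz":0.24,"claw":1},
    {"ty":0.14,"tz":0.24,"claw":1},
    {"ty":0.14,"tz":0.24,"claw":1},
    {"ty":0.14,"tz":0.24,"claw":1},
    {"ty":0.14,"tz":0.24,"claw":1},
    {"ty":0.14,"tz":0.24,"claw":1},
    {"ty":0.14,"tz":0.24,"claw":1}
  ]
}}

```text
schema error: expected keys tx, ty, tz, yaw, claw
```

Request:
{"api": "play_rows", "payload": {
  "commands": [
    {"ty":0.14,"tz":0.24,"claw":1},
    {"ty":0.14,"tz":0.24,"claw":1},
    {"ty":0.14,"tz":0.24,"claw":1},
    {"ty":0.14,"tz":0.24,"claw":1},
    {"ty":0.14,"tz":0.24,"claw":1},
    {"ty":0.14,"tz":0.24,"claw":1},
    {"ty":0.14,"tz":0.24,"claw":1},
    {"ty":0.14,"tz":0.24,"claw":1},
    {"ty":0.14,"tz":0.24,"claw":1},
    {"ty":0.14,"tz":0.24,"claw":1},
    {"ty":0.14,"tz":0.24,"claw":1}
  ]
}}

```text
schema error: expected keys tx, ty, tz, yaw, claw
```

```bash
python3 - <<'E'
from h import *
plan((.5957,-.0818,.045))
E
```

```text
t 0.2 tcp [0.1987 0.5922 0.2389] gap 0.0871 F [-0.2 -1.   0.1] q [ 1.51  0.39  0.01 -0.   -1.19 -0.26]
d world [ 0.397  -0.674  -0.1939] tool units [1.622 4.924 4.27 ]
yaw units to jaw 1 5.635
yaw units to jaw -1 -0.648
```

All five keys are needed in every row.

Request:
{"api": "play_rows", "payload": {
  "commands": [
    {"tx":0,"ty":0,"tz":0,"yaw":-0.216,"claw":1},
    {"tx":0,"ty":0,"tz":0,"yaw":-0.216,"claw":1},
    {"tx":0,"ty":0,"tz":0,"yaw":-0.216,"claw":1},
    {"tx":0,"ty":0.14,"tz":0.24,"yaw":0,"claw":1},
    {"tx":0,"ty":0.14,"tz":0.24,"yaw":0,"claw":1},
    {"tx":0,"ty":0.14,"tz":0.24,"yaw":0,"claw":1},
    {"tx":0,"ty":0.14,"tz":0.24,"yaw":0,"claw":1},
    {"tx":0,"ty":0.14,"tz":0.24,"yaw":0,"claw":1},
    {"tx":0,"ty":0.14,"tz":0.24,"yaw":0,"claw":1},
    {"tx":0,"ty":0.14,"tz":0.24,"yaw":0,"claw":1},
    {"tx":0,"ty":0.14,"tz":0.24,"yaw":0,"claw":1},
    {"tx":0,"ty":0.14,"tz":0.24,"yaw":0,"claw":1}
  ]
}}

```text
time_s: 1.4
tcp_pos: [0.3505, 0.332, 0.2396]
ee_rot: [0.5, 0.5, 0.5, -0.5]
wrist_force: [0.5, -0.1, 0.4]
finger_gap: 0.0872
```

Request:
{"api": "play_rows", "payload": {
  "commands": [
    {"tx":0,"ty":0.14,"tz":0.24,"yaw":0,"claw":1},
    {"tx":0,"ty":0.14,"tz":0.24,"yaw":0,"claw":1},
    {"tx":0,"ty":0.14,"tz":0.24,"yaw":0,"claw":1},
    {"tx":0,"ty":0.14,"tz":0.24,"yaw":0,"claw":1},
    {"tx":0,"ty":0.14,"tz":0.24,"yaw":0,"claw":1},
    {"tx":0,"ty":0.14,"tz":0.24,"yaw":0,"claw":1},
    {"tx":0,"ty":0.14,"tz":0.24,"yaw":0,"claw":1},
    {"tx":0,"ty":0.14,"tz":0.24,"yaw":0,"claw":1},
    {"tx":0,"ty":0.14,"tz":0.24,"yaw":0,"claw":1},
    {"tx":0,"ty":0.14,"tz":0.24,"yaw":0,"claw":1},
    {"tx":0,"ty":0.14,"tz":0.24,"yaw":0,"claw":1}
  ]
}}

```text
time_s: 2.5
tcp_pos: [0.5354, 0.0152, 0.2395]
ee_rot: [0.5, 0.5, 0.5, -0.5]
wrist_force: [-0.0, 1.2, -0.3]
finger_gap: 0.087
```

```bash
python3 - <<'E'
from h import *
plan((.5957,-.0818,.045))
E
```

```text
t 2.5 tcp [0.5354 0.0152 0.2395] gap 0.087 F [-0.   1.2 -0.3] q [ 0.33  0.23 -0.21 -0.   -1.13  1.24]
d world [ 0.0603 -0.097  -0.1945] tool units [1.62  0.503 0.809]
yaw units to jaw 1 -6.283
yaw units to jaw -1 0.0
```

Request:
{"api": "play_rows", "payload": {
  "commands": [
    {"tx":0,"ty":0.168,"tz":0.27,"yaw":0,"claw":1},
    {"tx":0,"ty":0.168,"tz":0.27,"yaw":0,"claw":1},
    {"tx":0,"ty":0.167,"tz":0.27,"yaw":0,"claw":1},
    {"tx":0.28,"ty":0,"tz":0,"yaw":0,"claw":1},
    {"tx":0.3,"ty":0,"tz":0,"yaw":0,"claw":1},
    {"tx":0.3,"ty":0,"tz":0,"yaw":0,"claw":1},
    {"tx":0,"ty":0,"tz":0,"yaw":0,"claw":1}
  ]
}}

```text
time_s: 3.2
tcp_pos: [0.5913, -0.0809, 0.1284]
ee_rot: [-0.497, -0.497, -0.503, 0.503]
wrist_force: [-0.6, 0.3, -1.1]
finger_gap: 0.0872
```

```bash
python3 - <<'E'
from h import *
plan((.5957,-.0818,.045))
t=viewer.snapshot("top");crop(t,235,140,355,230,6,"pics/tc2.png")
s=viewer.snapshot("side");crop(s,190,150,330,255,5,"pics/sc2.png")
E
```

```text
t 3.2 tcp [ 0.5913 -0.0809  0.1284] gap 0.0872 F [-0.6  0.3 -1.1] q [ 0.13  0.44 -0.2  -0.   -0.94  1.44]
d world [ 0.0044 -0.0009 -0.0834] tool units [0.695 0.045 0.008]
yaw units to jaw 1 6.281
yaw units to jaw -1 -0.003
```

View pics/sc2.png

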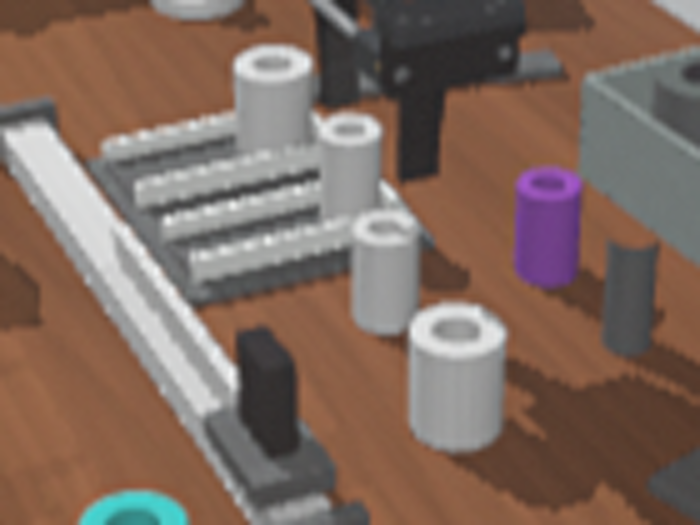

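```bash
python3 - <<'E'
from h import *
s,M=tool();p=s["tcp_pos"]
print(M.round(3))
for sg in(1,-1):
    P=p+M@np.array([.017,0,sg*.0435]);print(P.round(3),((proj("side",P)-[190,150]+.5)*5).round(0),((proj("top",P)-[235,140]+.5)*6).round(0))
E
```

```text
[[-0.     1.     0.001]
 [-0.001  0.001 -1.   ]
 [-1.    -0.     0.001]]
[ 0.596 -0.124  0.117] [[418. 169.]] [[364. 224.]]
[ 0.596 -0.037  0.117] [[349. 103.]] [[210. 226.]]
```

View pics/tc2.png

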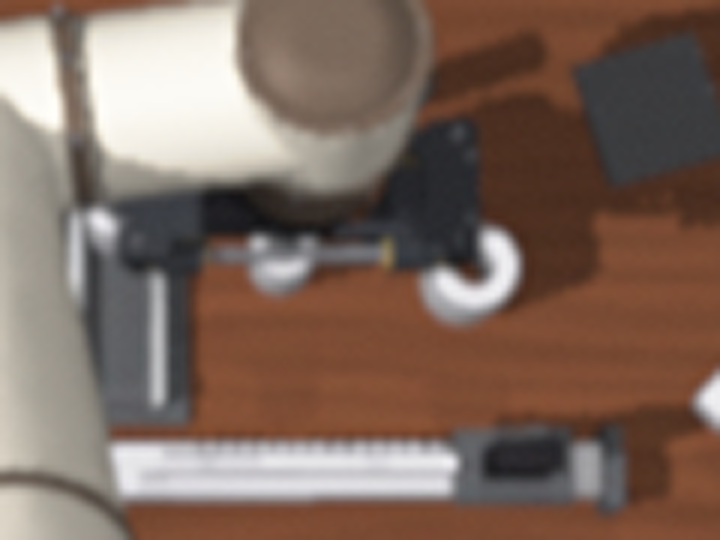

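The side view shows the gripper above the loose thin sleeve, with its near fingertip at crop (418,175) and the sleeve top at (384,225). That agrees with the projection of the TCP, so I'll go down and grip.

Request:
{"api": "play_rows", "payload": {
  "commands": [
    {"tx":0.25,"ty":0,"tz":0.01,"yaw":0,"claw":1},
    {"tx":0.25,"ty":0,"tz":0,"yaw":0,"claw":1},
    {"tx":0.2,"ty":0,"tz":0,"yaw":0,"claw":1},
    {"tx":0,"ty":0,"tz":0,"yaw":0,"claw":1},
    {"tx":0,"ty":0,"tz":0,"yaw":0,"claw":0.2},
    {"tx":0,"ty":0,"tz":0,"yaw":0,"claw":-1},
    {"tx":0,"ty":0,"tz":0,"yaw":0,"claw":-1},
    {"tx":0,"ty":0,"tz":0,"yaw":0,"claw":-1},
    {"tx":0,"ty":0,"tz":0,"yaw":0,"claw":-1},
    {"tx":0,"ty":0,"tz":0,"yaw":0,"claw":-1}
  ],
  "force": 30
}}

```text
time_s: 4.3
tcp_pos: [0.5954, -0.0818, 0.0503]
ee_rot: [0.5, 0.5, 0.5, -0.5]
wrist_force: [0.6, -0.2, -0.2]
finger_gap: 0.047
```

```bash
python3 - <<'E'
from h import *
plan((.5957,-.0818,.045))
s=viewer.snapshot("side");crop(s,190,150,330,255,5,"pics/sc3.png")
E
```

```text
t 4.3 tcp [ 0.5954 -0.0818  0.0503] gap 0.047 F [ 0.6 -0.2 -0.2] q [ 0.13  0.54 -0.28  0.   -0.76  1.44]
d world [ 0.0003  0.     -0.0053] tool units [ 0.044  0.002 -0.   ]
yaw units to jaw 1 -6.283
yaw units to jaw -1 0.001
```

View pics/sc3.png

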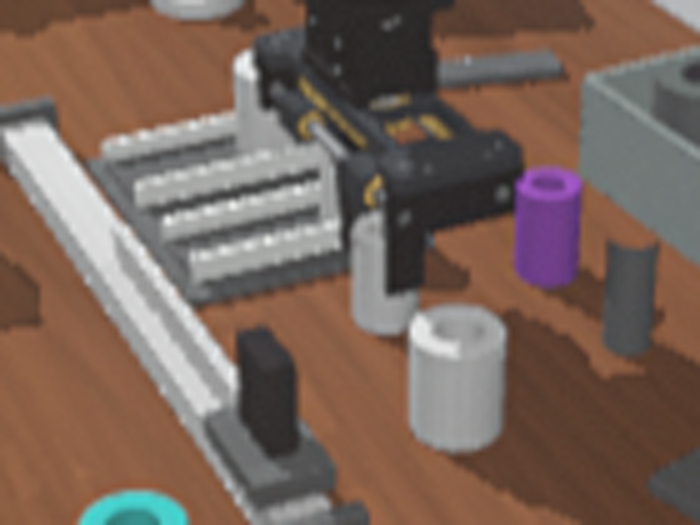

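Request:
{"api": "play_rows", "payload": {
  "commands": [
    {"tx":0,"ty":0,"tz":0,"yaw":0,"claw":-1},
    {"tx":0,"ty":0,"tz":0,"yaw":0,"claw":-1},
    {"tx":0,"ty":0,"tz":0,"yaw":0,"claw":-1},
    {"tx":0,"ty":0,"tz":0,"yaw":0,"claw":-1},
    {"tx":0,"ty":0,"tz":0,"yaw":0,"claw":-1}
  ],
  "force": 30
}}

```text
time_s: 4.85
tcp_pos: [0.5955, -0.0822, 0.0502]
ee_rot: [0.5, 0.5, 0.5, -0.5]
wrist_force: [0.3, -4.6, 4.4]
finger_gap: 0.0379
```

Request:
{"api": "play_rows", "payload": {
  "commands": [
    {"tx":-0.1,"ty":0,"tz":0,"yaw":0,"claw":-1},
    {"tx":-0.2,"ty":0,"tz":0,"yaw":0,"claw":-1},
    {"tx":-0.25,"ty":0,"tz":0,"yaw":0,"claw":-1},
    {"tx":-0.25,"ty":0,"tz":0,"yaw":0,"claw":-1},
    {"tx":0,"ty":-0.11,"tz":-0.1,"yaw":0,"claw":-1},
    {"tx":0,"ty":-0.11,"tz":-0.2,"yaw":0,"claw":-1},
    {"tx":0,"ty":-0.11,"tz":-0.25,"yaw":0,"claw":-1},
    {"tx":0,"ty":-0.11,"tz":-0.2,"yaw":0,"claw":-1},
    {"tx":0,"ty":0,"tz":-0.08,"yaw":0,"claw":-1},
    {"tx":0,"ty":0,"tz":0,"yaw":0,"claw":-1},
    {"tx":0,"ty":0,"tz":0,"yaw":0,"claw":-1}
  ]
}}

```text
time_s: 5.95
tcp_pos: [0.5427, 0.0178, 0.1458]
ee_rot: [0.5, 0.5, 0.5, -0.5]
wrist_force: [-0.0, 0.2, -4.3]
finger_gap: 0.0376
```

```bash
python3 - <<'E'
from ov import *
plan((.5427,.0172,.065))
s=viewer.snapshot("side");sl=[(.5828,-.1933,.025)]
overlay("side",s,.578,.069,-.006,sl,(170,130,330,250),5,"pics/so4.png")
E
```

```text
t 5.95 tcp [0.5427 0.0178 0.1458] gap 0.0376 F [-0.   0.2 -4.3] q [ 0.33  0.34 -0.33 -0.   -0.91  1.24]
d world [ 0.     -0.0006 -0.0808] tool units [0.673 0.001 0.005]
yaw units to jaw 1 -6.282
yaw units to jaw -1 0.001
```

View pics/so4.png

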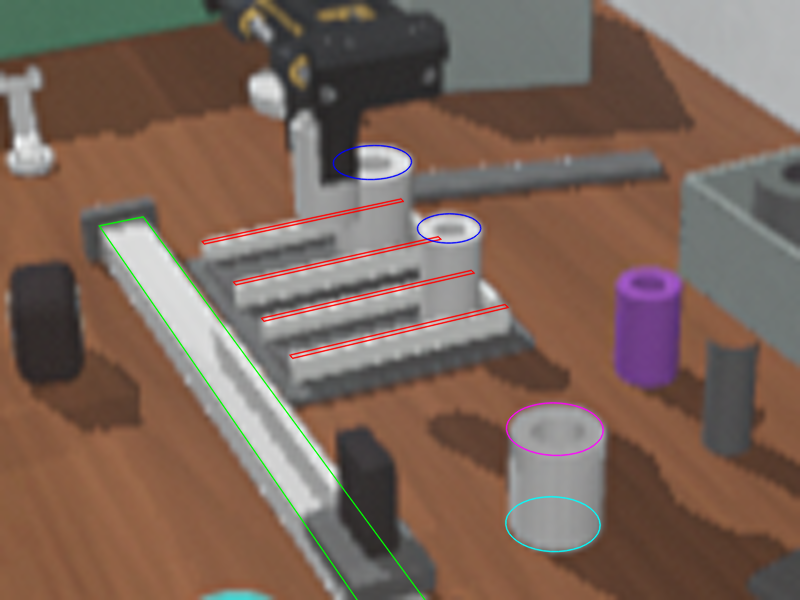

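Request:
{"api": "play_rows", "payload": {
  "commands": [
    {"tx":0.2,"ty":0,"tz":0.005,"yaw":0,"claw":-1},
    {"tx":0.2,"ty":0,"tz":0,"yaw":0,"claw":-1},
    {"tx":0.15,"ty":0,"tz":0,"yaw":0,"claw":-1},
    {"tx":0,"ty":0,"tz":0,"yaw":0,"claw":-1},
    {"tx":0,"ty":0,"tz":0,"yaw":0,"claw":-1}
  ]
}}

```text
time_s: 6.5
tcp_pos: [0.5431, 0.0165, 0.08]
ee_rot: [-0.5, -0.5, -0.5, 0.5]
wrist_force: [1.0, -0.8, -4.4]
finger_gap: 0.0379
```

```bash
python3 - <<'E'
from ov import *
plan((.5427,.0172,.060))
s=viewer.snapshot("side")
import ov
p=status.state()["tcp_pos"]
x0,y0,x1,y1=190,150,280,217
c=cv2.resize(s[y0:y1,x0:x1,::-1],None,fx=8.5,fy=8.5,interpolation=cv2.INTER_CUBIC)
for z in(p[2]-.05,p[2]+.01):
    uv=(proj("side",circ(p[0],p[1],z,.019))-[x0,y0]+.5)*8.5
    cv2.polylines(c,[np.round(uv*8).astype(np.int32)],True,(255,0,255),1,cv2.LINE_AA,3)
for a in(-.034+.004,-.074-.0):
    uv=(proj("side",T(rect(-.07,.07,a,a+0.0001,.022),.578,.069,-.006))-[x0,y0]+.5)*8.5
    cv2.polylines(c,[np.round(uv*8).astype(np.int32)],True,(0,0,255),1,cv2.LINE_AA,3)
cv2.imwrite("pics/so5.png",c)
E
```

```text
t 6.5 tcp [0.5431 0.0165 0.08  ] gap 0.0379 F [ 1.  -0.8 -4.4] q [ 0.33  0.42 -0.4   0.   -0.76  1.24]
d world [-0.0004  0.0007 -0.02  ] tool units [ 0.167 -0.003 -0.006]
yaw units to jaw 1 6.282
yaw units to jaw -1 -0.001
```

View pics/so5.png

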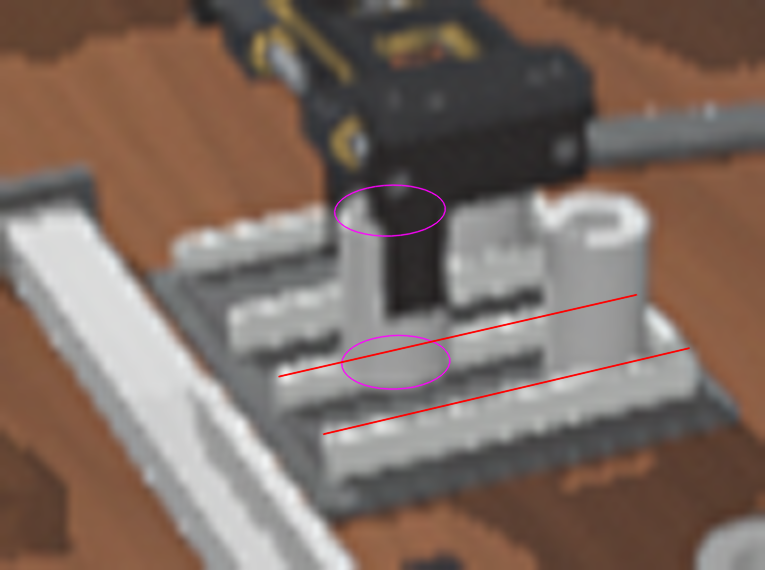

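Request:
{"api": "play_rows", "payload": {
  "commands": [
    {"tx":0.04,"ty":0,"tz":-0.004,"yaw":0,"claw":-1},
    {"tx":0.04,"ty":0,"tz":0,"yaw":0,"claw":-1},
    {"tx":0.04,"ty":0,"tz":0,"yaw":0,"claw":-1},
    {"tx":0,"ty":0,"tz":0,"yaw":0,"claw":-1}
  ]
}}

```text
time_s: 6.95
tcp_pos: [0.5419, 0.0176, 0.0649]
ee_rot: [-0.5, -0.499, -0.5, 0.5]
wrist_force: [-0.2, 0.5, -4.4]
finger_gap: 0.0382
```

Request:
{"api": "play_rows", "payload": {
  "commands": [
    {"tx":0.02,"ty":0,"tz":0,"yaw":0,"claw":-1},
    {"tx":0.015,"ty":0,"tz":0,"yaw":0,"claw":-1},
    {"tx":0,"ty":0,"tz":0,"yaw":0,"claw":-1}
  ]
}}

```text
time_s: 7.25
tcp_pos: [0.5423, 0.0177, 0.0611]
ee_rot: [0.5, 0.5, 0.5, -0.5]
wrist_force: [-0.4, -0.0, -3.9]
finger_gap: 0.0382
```

Request:
{"api": "play_rows", "payload": {
  "commands": [
    {"tx":0.01,"ty":0,"tz":0,"yaw":0,"claw":-1},
    {"tx":0.005,"ty":0,"tz":0,"yaw":0,"claw":-1},
    {"tx":0,"ty":0,"tz":0,"yaw":0,"claw":-1}
  ]
}}

```text
time_s: 7.55
tcp_pos: [0.5429, 0.0177, 0.0602]
ee_rot: [0.5, 0.5, 0.5, -0.5]
wrist_force: [-0.2, 0.0, 1.8]
finger_gap: 0.0384
```

Floor contact: Fz has risen from -4.4 to +1.8 N. Releasing and lifting.

Request:
{"api": "play_rows", "payload": {
  "commands": [
    {"tx":0,"ty":0,"tz":0,"yaw":0,"claw":0.2},
    {"tx":0,"ty":0,"tz":0,"yaw":0,"claw":1},
    {"tx":0,"ty":0,"tz":0,"yaw":0,"claw":1},
    {"tx":0,"ty":0,"tz":0,"yaw":0,"claw":1},
    {"tx":0,"ty":0,"tz":0,"yaw":0,"claw":1},
    {"tx":0,"ty":0,"tz":0,"yaw":0,"claw":1},
    {"tx":-0.1,"ty":0,"tz":0,"yaw":0,"claw":1},
    {"tx":-0.25,"ty":0,"tz":0,"yaw":0,"claw":1},
    {"tx":-0.25,"ty":0,"tz":0,"yaw":0,"claw":1},
    {"tx":-0.25,"ty":0,"tz":0,"yaw":0,"claw":1},
    {"tx":0,"ty":0,"tz":0,"yaw":0,"claw":1}
  ]
}}

```text
time_s: 8.65
tcp_pos: [0.5456, 0.0182, 0.1673]
ee_rot: [0.503, 0.503, 0.498, -0.496]
wrist_force: [0.6, 0.7, -0.7]
finger_gap: 0.0868
```

```bash
python3 - <<'E'
from ov import *
plan((.5830,-.1933,.05))
s=viewer.snapshot("side")
overlay("side",s,.578,.069,-.006,[(.5828,-.1933,.025)],(170,130,330,250),5,"pics/so6.png")
E
```

```text
t 8.65 tcp [0.5456 0.0182 0.1673] gap 0.0868 F [ 0.6  0.7 -0.7] q [ 0.33  0.31 -0.3   0.   -0.95  1.24]
d world [ 0.0374 -0.2115 -0.1173] tool units [0.977 0.299 1.765]
yaw units to jaw 1 -6.281
yaw units to jaw -1 0.003
```

View pics/so6.png

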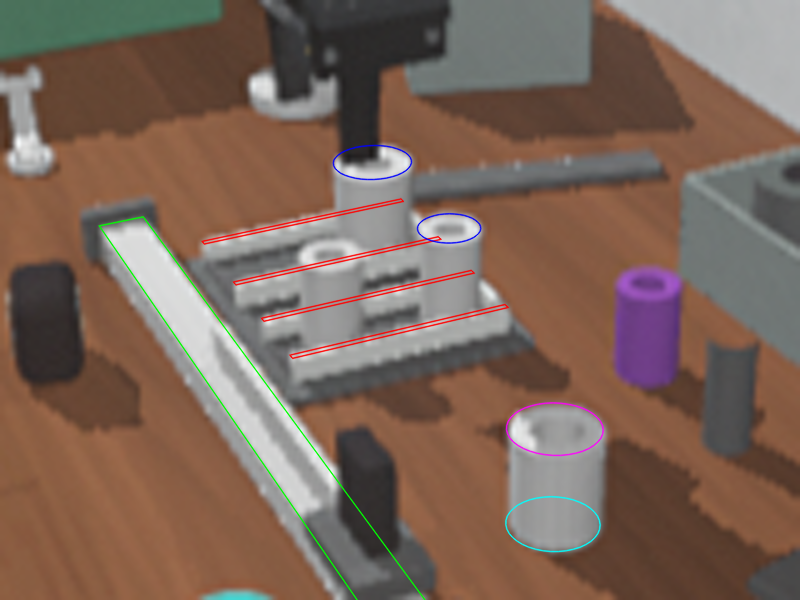

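The thin sleeve stands upright in the narrow row, top at crop (331,252), in front of the sample. Now the thick one.

Request:
{"api": "play_rows", "payload": {
  "commands": [
    {"tx":0,"ty":0.04,"tz":0.2,"yaw":0,"claw":1},
    {"tx":0,"ty":0.06,"tz":0.3,"yaw":0,"claw":1},
    {"tx":0,"ty":0.06,"tz":0.3,"yaw":0,"claw":1},
    {"tx":0,"ty":0.06,"tz":0.3,"yaw":0,"claw":1},
    {"tx":0,"ty":0.06,"tz":0.3,"yaw":0,"claw":1},
    {"tx":0,"ty":0.05,"tz":0.3,"yaw":0,"claw":1},
    {"tx":0,"ty":0,"tz":0.06,"yaw":0,"claw":1},
    {"tx":0,"ty":0,"tz":0,"yaw":0,"claw":1},
    {"tx":0,"ty":0,"tz":0,"yaw":0,"claw":1}
  ]
}}

```text
time_s: 9.6
tcp_pos: [0.5816, -0.1929, 0.161]
ee_rot: [0.5, 0.5, 0.501, -0.5]
wrist_force: [-0.4, -0.1, -0.8]
finger_gap: 0.0868
```

```bash
python3 - <<'E'
from ov import *
plan((.5830,-.1933,.05))
E
```

```text
t 9.6 tcp [ 0.5816 -0.1929  0.161 ] gap 0.0868 F [-0.4 -0.1 -0.8] q [-0.06  0.43 -0.13 -0.   -1.01  1.63]
d world [ 0.0014 -0.0004 -0.111 ] tool units [0.925 0.013 0.004]
yaw units to jaw 1 -6.283
yaw units to jaw -1 0.001
```

Request:
{"api": "play_rows", "payload": {
  "commands": [
    {"tx":0.3,"ty":0.012,"tz":0.003,"yaw":0,"claw":1},
    {"tx":0.3,"ty":0,"tz":0,"yaw":0,"claw":1},
    {"tx":0.22,"ty":0,"tz":0,"yaw":0,"claw":1},
    {"tx":0.1,"ty":0,"tz":0,"yaw":0,"claw":1},
    {"tx":0,"ty":0,"tz":0,"yaw":0,"claw":1},
    {"tx":0,"ty":0,"tz":0,"yaw":0,"claw":-1},
    {"tx":0,"ty":0,"tz":0,"yaw":0,"claw":-1},
    {"tx":0,"ty":0,"tz":0,"yaw":0,"claw":-1},
    {"tx":0,"ty":0,"tz":0,"yaw":0,"claw":-1},
    {"tx":0,"ty":0,"tz":0,"yaw":0,"claw":-1},
    {"tx":0,"ty":0,"tz":0,"yaw":0,"claw":-1},
    {"tx":0,"ty":0,"tz":0,"yaw":0,"claw":-1}
  ],
  "force": 40
}}

```text
time_s: 10.8
tcp_pos: [0.5838, -0.1944, 0.0517]
ee_rot: [0.5, 0.5, 0.5, -0.5]
wrist_force: [-1.0, -2.3, 2.8]
finger_gap: 0.0496
```

Request:
{"api": "play_rows", "payload": {
  "commands": [
    {"tx":0,"ty":0,"tz":0,"yaw":0,"claw":-1},
    {"tx":0,"ty":0,"tz":0,"yaw":0,"claw":-1},
    {"tx":0,"ty":0,"tz":0,"yaw":0,"claw":-1}
  ],
  "force": 40
}}

```text
time_s: 11.1
tcp_pos: [0.5838, -0.1944, 0.0517]
ee_rot: [0.5, 0.5, 0.5, -0.5]
wrist_force: [-1.5, -4.3, 4.2]
finger_gap: 0.0493
```

Request:
{"api": "play_rows", "payload": {
  "commands": [
    {"tx":-0.1,"ty":0,"tz":0,"yaw":0,"claw":-1},
    {"tx":-0.2,"ty":0,"tz":0,"yaw":0,"claw":-1},
    {"tx":-0.25,"ty":0,"tz":0,"yaw":0,"claw":-1},
    {"tx":-0.25,"ty":0,"tz":0,"yaw":0,"claw":-1},
    {"tx":-0.1,"ty":0,"tz":0,"yaw":0,"claw":-1},
    {"tx":0,"ty":0,"tz":0,"yaw":0,"claw":-1}
  ]
}}

```text
time_s: 11.7
tcp_pos: [0.5839, -0.1932, 0.1599]
ee_rot: [0.5, 0.501, 0.5, -0.499]
wrist_force: [-0.7, -0.2, -6.1]
finger_gap: 0.0492
```

Request:
{"api": "play_rows", "payload": {
  "commands": [
    {"tx":0,"ty":0,"tz":-0.1,"yaw":0,"claw":-1},
    {"tx":0,"ty":-0.03,"tz":-0.2,"yaw":0,"claw":-1},
    {"tx":0,"ty":-0.04,"tz":-0.3,"yaw":0,"claw":-1},
    {"tx":0,"ty":-0.05,"tz":-0.3,"yaw":0,"claw":-1},
    {"tx":0,"ty":-0.05,"tz":-0.3,"yaw":0,"claw":-1},
    {"tx":0,"ty":-0.05,"tz":-0.3,"yaw":0,"claw":-1},
    {"tx":0,"ty":-0.05,"tz":-0.3,"yaw":0,"claw":-1},
    {"tx":0,"ty":-0.04,"tz":-0.3,"yaw":0,"claw":-1},
    {"tx":0,"ty":-0.03,"tz":-0.3,"yaw":0,"claw":-1},
    {"tx":0,"ty":0,"tz":-0.2,"yaw":0,"claw":-1},
    {"tx":0,"ty":0,"tz":-0.03,"yaw":0,"claw":-1},
    {"tx":0,"ty":0,"tz":0,"yaw":0,"claw":-1}
  ]
}}

```text
time_s: 12.9
tcp_pos: [0.5412, 0.1224, 0.1571]
ee_rot: [0.5, 0.498, 0.501, -0.501]
wrist_force: [-0.2, -1.4, -7.0]
finger_gap: 0.0492
```

```bash
python3 - <<'E'
from ov import *
status
plan((.5433,.1213,.081))
E
```

```text
t 12.9 tcp [0.5412 0.1224 0.1571] gap 0.0492 F [-0.2 -1.4 -7. ] q [ 0.51  0.34 -0.28 -0.   -0.95  1.06]
d world [ 0.0021 -0.0011 -0.0761] tool units [0.634 0.02  0.008]
yaw units to jaw 1 -6.28
yaw units to jaw -1 0.003
```

Request:
{"api": "play_rows", "payload": {
  "commands": [
    {"tx":0.2,"ty":0.015,"tz":0.005,"yaw":0,"claw":-1},
    {"tx":0.2,"ty":0,"tz":0,"yaw":0,"claw":-1},
    {"tx":0.2,"ty":0,"tz":0,"yaw":0,"claw":-1},
    {"tx":0,"ty":0,"tz":0,"yaw":0,"claw":-1},
    {"tx":0,"ty":0,"tz":0,"yaw":0,"claw":-1}
  ]
}}

```text
time_s: 13.4
tcp_pos: [0.5443, 0.1201, 0.0867]
ee_rot: [-0.5, -0.499, -0.5, 0.501]
wrist_force: [0.9, 0.3, -5.9]
finger_gap: 0.0492
```

```bash
python3 - <<'E'
from ov import *
plan((.5433,.1213,.061))
s=viewer.snapshot("side")
p=status.state()["tcp_pos"]
x0,y0,x1,y1=180,140,270,207
c=cv2.resize(s[y0:y1,x0:x1,::-1],None,fx=8.5,fy=8.5,interpolation=cv2.INTER_CUBIC)
for z in(p[2]-.051,p[2]+.009):
    uv=(proj("side",circ(p[0],p[1],z,.025))-[x0,y0]+.5)*8.5
    cv2.polylines(c,[np.round(uv*8).astype(np.int32)],True,(255,0,255),1,cv2.LINE_AA,3)
cv2.imwrite("pics/so7.png",c)
E
```

```text
t 13.4 tcp [0.5443 0.1201 0.0867] gap 0.0492 F [ 0.9  0.3 -5.9] q [ 0.51  0.43 -0.35  0.   -0.79  1.06]
d world [-0.001   0.0012 -0.0257] tool units [ 0.214 -0.008 -0.01 ]
yaw units to jaw 1 6.282
yaw units to jaw -1 -0.001
```

View pics/so7.png

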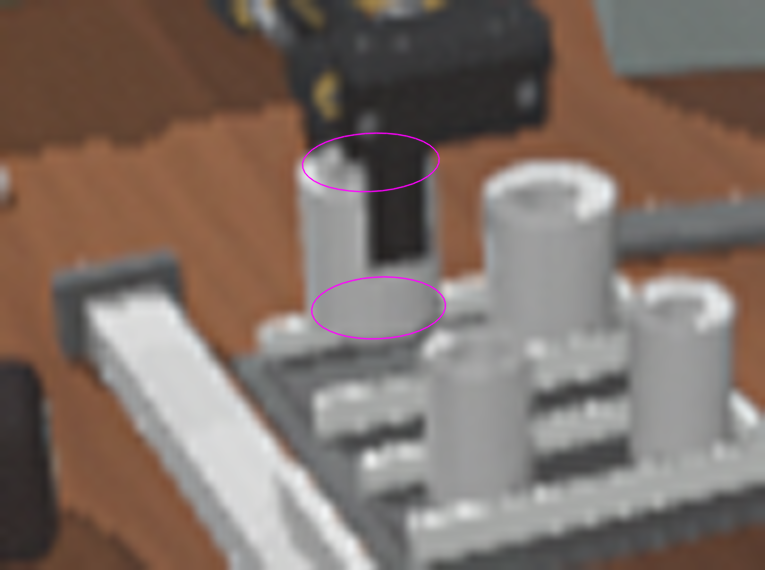

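Request:
{"api": "play_rows", "payload": {
  "commands": [
    {"tx":0.05,"ty":0,"tz":-0.004,"yaw":0,"claw":-1},
    {"tx":0.04,"ty":0,"tz":0,"yaw":0,"claw":-1},
    {"tx":0,"ty":0,"tz":0,"yaw":0,"claw":-1},
    {"tx":0,"ty":0,"tz":0,"yaw":0,"claw":-1}
  ]
}}

```text
time_s: 13.85
tcp_pos: [0.5445, 0.1216, 0.0765]
ee_rot: [0.5, 0.5, 0.5, -0.5]
wrist_force: [0.8, -1.0, -7.4]
finger_gap: 0.0496
```

Request:
{"api": "play_rows", "payload": {
  "commands": [
    {"tx":0.04,"ty":0,"tz":0,"yaw":0,"claw":-1},
    {"tx":0.03,"ty":0,"tz":0,"yaw":0,"claw":-1},
    {"tx":0,"ty":0,"tz":0,"yaw":0,"claw":-1},
    {"tx":0,"ty":0,"tz":0,"yaw":0,"claw":-1}
  ]
}}

```text
time_s: 14.25
tcp_pos: [0.5444, 0.1215, 0.0677]
ee_rot: [-0.5, -0.5, -0.5, 0.5]
wrist_force: [0.3, -0.1, -6.7]
finger_gap: 0.049
```

Now below the wall tops, with no side force.

Request:
{"api": "play_rows", "payload": {
  "commands": [
    {"tx":0.03,"ty":0,"tz":0,"yaw":0,"claw":-1},
    {"tx":0.015,"ty":0,"tz":0,"yaw":0,"claw":-1},
    {"tx":0,"ty":0,"tz":0,"yaw":0,"claw":-1},
    {"tx":0,"ty":0,"tz":0,"yaw":0,"claw":-1}
  ]
}}

```text
time_s: 14.65
tcp_pos: [0.5445, 0.1216, 0.0625]
ee_rot: [0.5, 0.5, 0.5, -0.5]
wrist_force: [1.0, 0.3, -6.6]
finger_gap: 0.0494
```

Request:
{"api": "play_rows", "payload": {
  "commands": [
    {"tx":0.01,"ty":0,"tz":0,"yaw":0,"claw":-1},
    {"tx":0,"ty":0,"tz":0,"yaw":0,"claw":-1}
  ]
}}

```text
time_s: 14.85
tcp_pos: [0.5448, 0.1217, 0.0618]
ee_rot: [0.5, 0.5, 0.5, -0.5]
wrist_force: [-0.9, 0.5, -4.8]
finger_gap: 0.0496
```

Request:
{"api": "play_rows", "payload": {
  "commands": [
    {"tx":0.01,"ty":0,"tz":0,"yaw":0,"claw":-1},
    {"tx":0,"ty":0,"tz":0,"yaw":0,"claw":-1}
  ]
}}

```text
time_s: 15.05
tcp_pos: [0.5449, 0.1217, 0.0617]
ee_rot: [0.5, 0.5, 0.5, -0.5]
wrist_force: [-3.9, -0.6, 3.7]
finger_gap: 0.0494
```

Seated. Release and lift.

Request:
{"api": "play_rows", "payload": {
  "commands": [
    {"tx":0,"ty":0,"tz":0,"yaw":0,"claw":0.3},
    {"tx":0,"ty":0,"tz":0,"yaw":0,"claw":1},
    {"tx":0,"ty":0,"tz":0,"yaw":0,"claw":1},
    {"tx":0,"ty":0,"tz":0,"yaw":0,"claw":1},
    {"tx":0,"ty":0,"tz":0,"yaw":0,"claw":1},
    {"tx":0,"ty":0,"tz":0,"yaw":0,"claw":1},
    {"tx":-0.1,"ty":0,"tz":0,"yaw":0,"claw":1},
    {"tx":-0.3,"ty":0,"tz":0,"yaw":0,"claw":1},
    {"tx":-0.3,"ty":0,"tz":0,"yaw":0,"claw":1},
    {"tx":-0.3,"ty":0,"tz":0,"yaw":0,"claw":1},
    {"tx":0,"ty":0,"tz":0.1,"yaw":0,"claw":1},
    {"tx":0,"ty":0,"tz":0.3,"yaw":0,"claw":1}
  ]
}}

```text
time_s: 16.25
tcp_pos: [0.5456, 0.0751, 0.1824]
ee_rot: [0.502, 0.501, 0.5, -0.497]
wrist_force: [0.2, -1.1, -1.4]
finger_gap: 0.087
```

Request:
{"api": "play_rows", "payload": {
  "commands": [
    {"tx":0,"ty":-0.1,"tz":0.3,"yaw":0,"claw":1},
    {"tx":0,"ty":-0.1,"tz":0.3,"yaw":0,"claw":1},
    {"tx":0,"ty":-0.1,"tz":0.3,"yaw":0,"claw":1},
    {"tx":0,"ty":0,"tz":0.3,"yaw":0,"claw":1},
    {"tx":0,"ty":0,"tz":0.3,"yaw":0,"claw":1},
    {"tx":0,"ty":0,"tz":0,"yaw":0,"claw":1}
  ]
}}

```text
time_s: 16.85
tcp_pos: [0.5079, -0.1097, 0.1804]
ee_rot: [-0.499, -0.501, -0.499, 0.501]
wrist_force: [0.4, 0.0, -0.8]
finger_gap: 0.0871
```

```bash
python3 - <<'E'
from ov import *
plan((.468,-.25,.072))
s=viewer.snapshot("side");t=viewer.snapshot("top");np.save("t1.npy",t);np.save("s1.npy",s)
a=(.578,.069,-.006)
overlay("side",s,*a,[],(170,130,330,250),5,"pics/so8.png")
overlay("top",t,*a,[],(195,140,355,255),5,"pics/to8.png")
E
```

```text
t 16.85 tcp [ 0.5079 -0.1097  0.1804] gap 0.0871 F [ 0.4  0.  -0.8] q [ 0.1   0.26 -0.34  0.   -0.98  1.47]
d world [-0.0399 -0.1403 -0.1084] tool units [ 0.904 -0.327  1.17 ]
yaw units to jaw 1 6.274
yaw units to jaw -1 -0.009
```

View pics/so8.png

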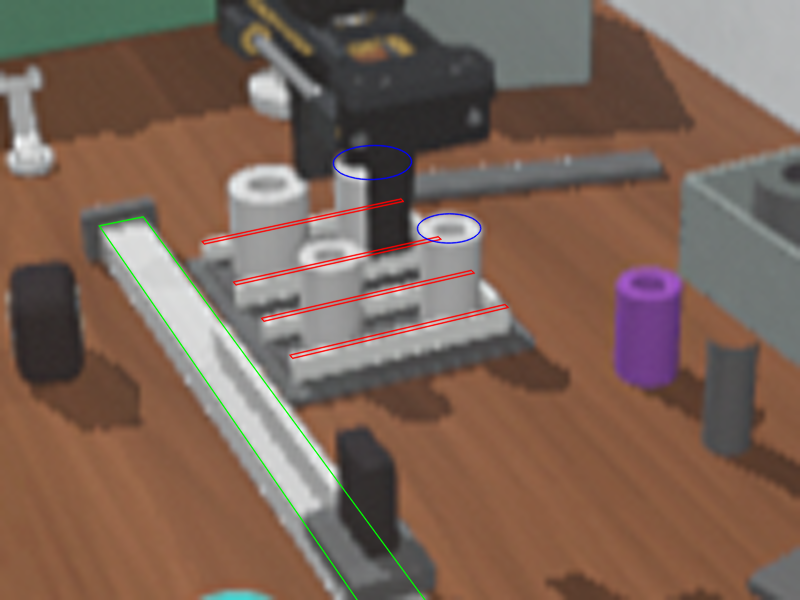

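View pics/to8.png

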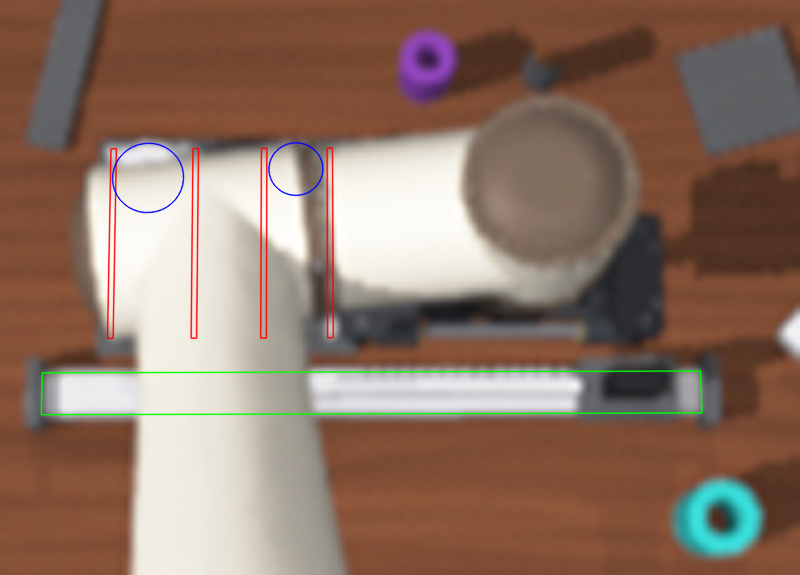

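```bash
cat > ho.py <<'E'
from ov import *
def hov(n,im,hx,hy,box,s,name):
    x0,y0,x1,y1=box
    c=cv2.resize(im[y0:y1,x0:x1,::-1],None,fx=s,fy=s,interpolation=cv2.INTER_CUBIC)
    for z,w,l,col in((.096,.018,.04,(0,255,255)),(.042,.018,.04,(0,255,255)),(.042,.044,.07,(0,255,0))):
        P=np.array(rect(hx-w/2,hx+w/2,hy-l/2,hy+l/2,z));uv=(proj(n,P)-[x0,y0]+.5)*s-.5
        cv2.polylines(c,[np.round(uv*8).astype(np.int32)],True,col,1,cv2.LINE_AA,3)
    cv2.imwrite(name,c)
E
python3 - <<'E'
from ho import *
for u in(605,672): print(ray("top",((u+.5)/5-.5+195,(378+.5)/5-.5+140),.096).round(4))
hov("top",np.load("t0.npy"),.466,-.232,(300,200,350,235),14,"pics/ht.png")
hov("side",np.load("s0.npy"),.466,-.232,(220,205,290,265),10,"pics/hs.png")
E
```

```text
[ 0.4673 -0.192   0.096 ]
[ 0.4669 -0.2373  0.096 ]
```

View pics/ht.png

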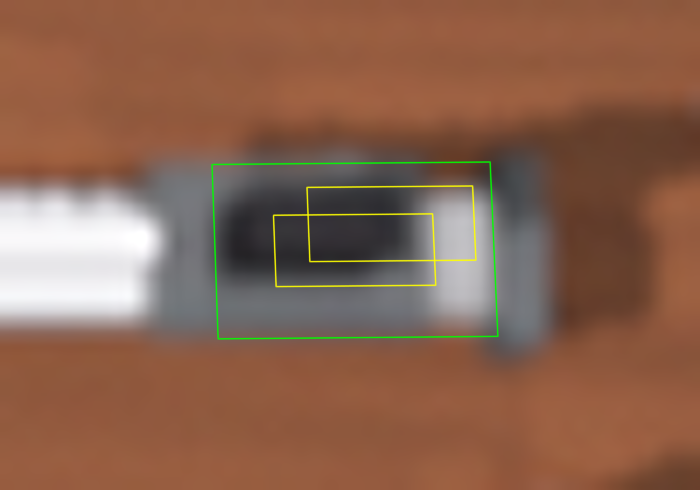

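View pics/hs.png

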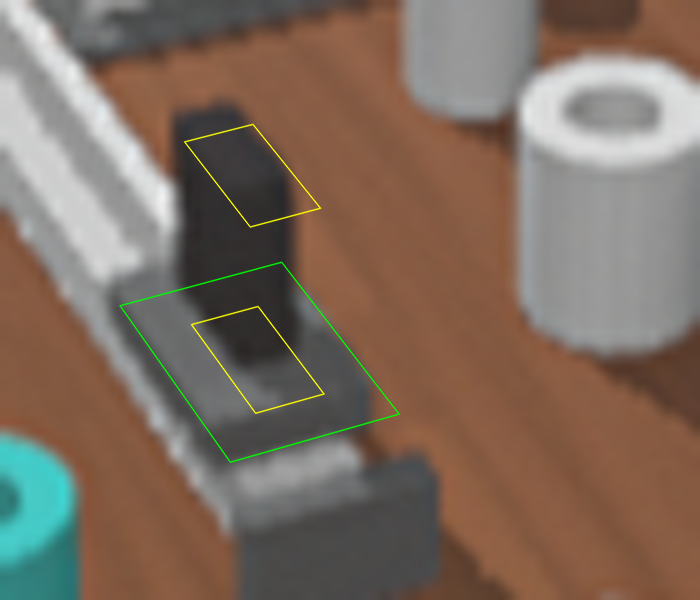

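```bash

python3 - <<'E'
from ho import *
hov("top",np.load("t0.npy"),.467,-.217,(300,200,350,235),14,"pics/ht2.png")
hov("side",np.load("s0.npy"),.467,-.217,(220,205,290,265),10,"pics/hs2.png")
a=cv2.imread("pics/ht2.png");b=cv2.imread("pics/hs2.png");b=cv2.resize(b,(400,343));a=cv2.resize(a,(400,280))
cv2.imwrite("pics/h2.png",np.hstack([np.vstack([a,np.zeros((63,400,3),np.uint8)]),b]))
E
```

```text
(no output)
```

View pics/h2.png

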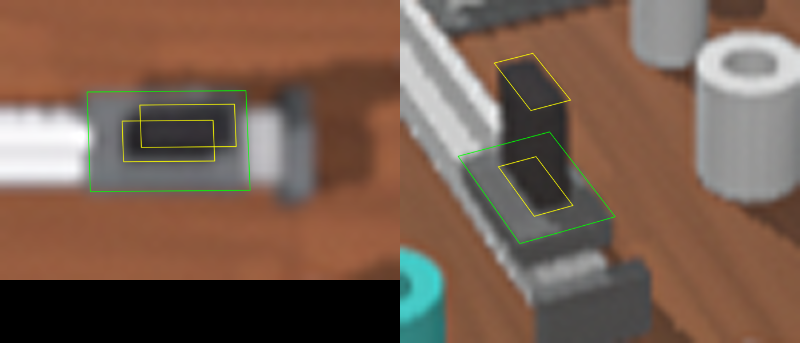

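Request:
{"api": "play_rows", "payload": {
  "commands": [
    {"tx":0,"ty":-0.1,"tz":0.22,"yaw":0,"claw":1},
    {"tx":0,"ty":-0.1,"tz":0.22,"yaw":0,"claw":1},
    {"tx":0,"ty":-0.1,"tz":0.22,"yaw":0,"claw":1},
    {"tx":0,"ty":-0.04,"tz":0.22,"yaw":0,"claw":1},
    {"tx":0.2,"ty":0,"tz":0,"yaw":0,"claw":1},
    {"tx":0,"ty":0,"tz":0,"yaw":0,"claw":1},
    {"tx":0,"ty":0,"tz":0,"yaw":0,"claw":1}
  ]
}}

```text
time_s: 17.65
tcp_pos: [0.4679, -0.2113, 0.1562]
ee_rot: [0.5, 0.499, 0.501, -0.5]
wrist_force: [0.5, -0.0, -0.4]
finger_gap: 0.0872
```

```bash
python3 - <<'E'
from ov import *
plan((.467,-.217,.074))
s=viewer.snapshot("side");np.save("s2.npy",s);crop(s,200,140,320,230,6,"pics/s9.png")
plan((.467,-.217,.074))
E
```

```text
t 17.65 tcp [ 0.4679 -0.2113  0.1562] gap 0.0872 F [ 0.5 -0.  -0.4] q [-0.11  0.28 -0.38  0.   -0.91  1.68]
d world [-0.0009 -0.0057 -0.0822] tool units [ 0.685 -0.007  0.047]
yaw units to jaw 1 -6.28
yaw units to jaw -1 0.004
t 17.7 tcp [ 0.4684 -0.2113  0.1568] gap 0.0866 F [ 0.6 -0.3 -0.6] q [-0.11  0.28 -0.38  0.   -0.91  1.68]
d world [-0.0014 -0.0057 -0.0828] tool units [ 0.69  -0.012  0.047]
yaw units to jaw 1 -6.279
yaw units to jaw -1 0.004
```

View pics/s9.png

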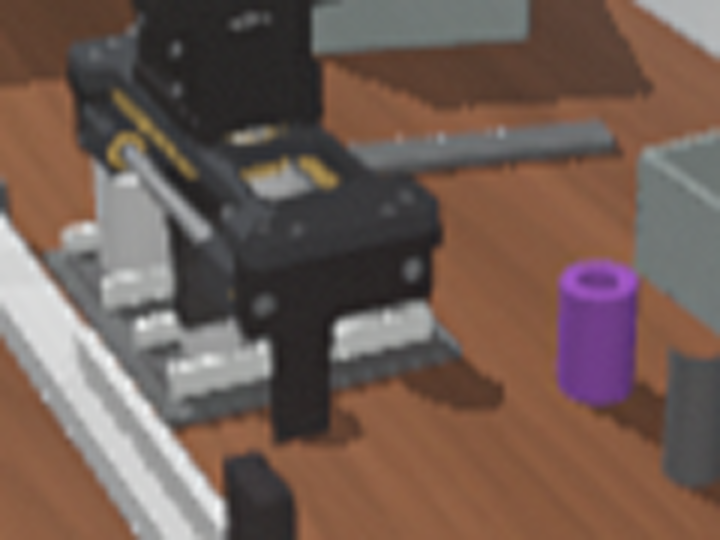

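Request:
{"api": "play_rows", "payload": {
  "commands": [
    {"tx":0.1,"ty":-0.008,"tz":0.045,"yaw":0,"claw":1},
    {"tx":0.25,"ty":0,"tz":0,"yaw":0,"claw":1},
    {"tx":0.2,"ty":0,"tz":0,"yaw":0,"claw":1},
    {"tx":0.13,"ty":0,"tz":0,"yaw":0,"claw":1},
    {"tx":0,"ty":0,"tz":0,"yaw":0,"claw":1},
    {"tx":0,"ty":0,"tz":0,"yaw":0,"claw":1}
  ]
}}

```text
time_s: 18.3
tcp_pos: [0.4673, -0.2174, 0.0747]
ee_rot: [0.5, 0.5, 0.5, -0.5]
wrist_force: [-0.2, -0.4, 1.0]
finger_gap: 0.0871
```

```bash
python3 - <<'E'
from ov import *
plan((.467,-.217,.074))
s=viewer.snapshot("side");crop(s,200,160,320,250,6,"pics/s10.png")
E
```

```text
t 18.3 tcp [ 0.4673 -0.2174  0.0747] gap 0.0871 F [-0.2 -0.4  1. ] q [-0.12  0.39 -0.47  0.   -0.71  1.69]
d world [-0.0003  0.0004 -0.0007] tool units [ 0.006 -0.002 -0.004]
yaw units to jaw 1 -6.281
yaw units to jaw -1 0.002
```

View pics/s10.png

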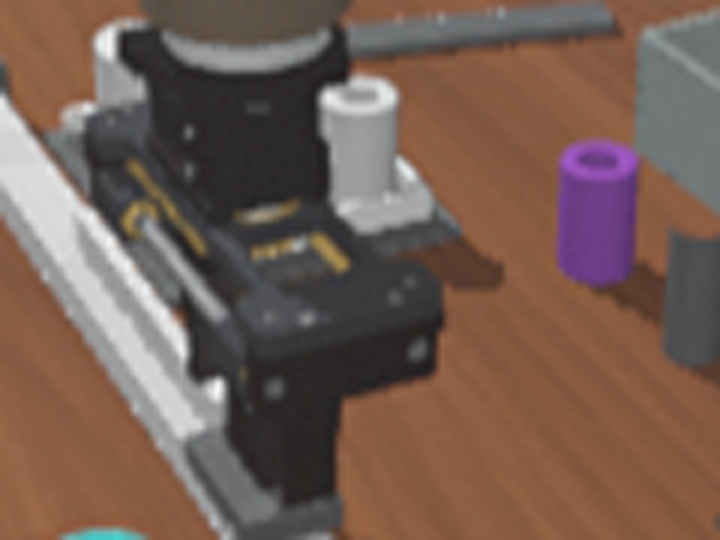

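Request:
{"api": "play_rows", "payload": {
  "commands": [
    {"tx":0,"ty":0,"tz":0,"yaw":0,"claw":-1},
    {"tx":0,"ty":0,"tz":0,"yaw":0,"claw":-1},
    {"tx":0,"ty":0,"tz":0,"yaw":0,"claw":-1},
    {"tx":0,"ty":0,"tz":0,"yaw":0,"claw":-1},
    {"tx":0,"ty":0,"tz":0,"yaw":0,"claw":-1},
    {"tx":0,"ty":0,"tz":0,"yaw":0,"claw":-1},
    {"tx":0,"ty":0,"tz":0,"yaw":0,"claw":-1},
    {"tx":0,"ty":0,"tz":0,"yaw":0,"claw":-1},
    {"tx":0,"ty":0,"tz":0,"yaw":0,"claw":-1},
    {"tx":0,"ty":0,"tz":0,"yaw":0,"claw":-1},
    {"tx":0,"ty":0,"tz":0,"yaw":0,"claw":-1},
    {"tx":0,"ty":0,"tz":0,"yaw":0,"claw":-1}
  ],
  "force": 35
}}

```text
time_s: 19.55
tcp_pos: [0.4668, -0.2177, 0.0745]
ee_rot: [0.5, 0.5, 0.5, -0.5]
wrist_force: [-0.1, -2.6, 0.1]
finger_gap: 0.0396
```

Request:
{"api": "play_rows", "payload": {
  "commands": [
    {"tx":0,"ty":0,"tz":-0.04,"yaw":0,"claw":-1},
    {"tx":0,"ty":0,"tz":-0.08,"yaw":0,"claw":-1},
    {"tx":0,"ty":0,"tz":-0.1,"yaw":0,"claw":-1},
    {"tx":0,"ty":0,"tz":-0.1,"yaw":0,"claw":-1},
    {"tx":0,"ty":0,"tz":-0.1,"yaw":0,"claw":-1},
    {"tx":0,"ty":0,"tz":-0.1,"yaw":0,"claw":-1},
    {"tx":0,"ty":0,"tz":-0.1,"yaw":0,"claw":-1},
    {"tx":0,"ty":0,"tz":-0.08,"yaw":0,"claw":-1},
    {"tx":0,"ty":0,"tz":-0.04,"yaw":0,"claw":-1},
    {"tx":0,"ty":0,"tz":0,"yaw":0,"claw":-1},
    {"tx":0,"ty":0,"tz":0,"yaw":0,"claw":-1}
  ]
}}

```text
time_s: 20.65
tcp_pos: [0.4672, -0.1278, 0.0745]
ee_rot: [0.5, 0.5, 0.5, -0.499]
wrist_force: [1.1, 5.3, 0.0]
finger_gap: 0.0399
```

Request:
{"api": "play_rows", "payload": {
  "commands": [
    {"tx":0,"ty":0,"tz":0,"yaw":0,"claw":-1}
  ]
}}

```text
time_s: 20.75
tcp_pos: [0.4672, -0.1278, 0.0745]
ee_rot: [0.5, 0.5, 0.5, -0.499]
wrist_force: [1.3, 6.1, -0.8]
finger_gap: 0.0398
```

Request:
{"api": "play_rows", "payload": {
  "commands": [
    {"tx":0,"ty":0,"tz":-0.008,"yaw":0,"claw":-1},
    {"tx":0,"ty":0,"tz":-0.008,"yaw":0,"claw":-1}
  ]
}}

```text
time_s: 20.95
tcp_pos: [0.4672, -0.1273, 0.0745]
ee_rot: [0.5, 0.5, 0.5, -0.5]
wrist_force: [3.6, -7.7, -4.3]
finger_gap: 0.0395
```

Request:
{"api": "play_rows", "payload": {
  "commands": [
    {"tx":0,"ty":0,"tz":-0.008,"yaw":0,"claw":-1},
    {"tx":0,"ty":0,"tz":-0.008,"yaw":0,"claw":-1}
  ]
}}

```text
time_s: 21.15
tcp_pos: [0.4672, -0.126, 0.0745]
ee_rot: [0.501, 0.5, 0.5, -0.5]
wrist_force: [2.4, -8.0, -3.9]
finger_gap: 0.0399
```

Request:
{"api": "play_rows", "payload": {
  "commands": [
    {"tx":0,"ty":0,"tz":0,"yaw":0,"claw":-1},
    {"tx":0,"ty":0,"tz":0,"yaw":0,"claw":-1}
  ]
}}

```text
time_s: 21.35
tcp_pos: [0.4672, -0.1257, 0.0745]
ee_rot: [0.5, 0.5, 0.5, -0.5]
wrist_force: [2.5, -4.4, -3.5]
finger_gap: 0.0397
```

Request:
{"api": "play_rows", "payload": {
  "commands": [
    {"tx":0,"ty":0,"tz":-0.008,"yaw":0,"claw":-1},
    {"tx":0,"ty":0,"tz":-0.008,"yaw":0,"claw":-1}
  ]
}}

```text
time_s: 21.55
tcp_pos: [0.4672, -0.1242, 0.0745]
ee_rot: [0.501, 0.5, 0.499, -0.5]
wrist_force: [3.0, -7.8, -4.3]
finger_gap: 0.0396
```

Request:
{"api": "play_rows", "payload": {
  "commands": [
    {"tx":0,"ty":0,"tz":0,"yaw":0,"claw":-1},
    {"tx":0,"ty":0,"tz":0,"yaw":0,"claw":-1}
  ]
}}

```text
time_s: 21.75
tcp_pos: [0.4672, -0.1238, 0.0745]
ee_rot: [0.5, 0.5, 0.5, -0.5]
wrist_force: [1.8, -4.6, -4.4]
finger_gap: 0.0398
```

Request:
{"api": "play_rows", "payload": {
  "commands": [
    {"tx":0,"ty":0,"tz":-0.008,"yaw":0,"claw":-1},
    {"tx":0,"ty":0,"tz":-0.008,"yaw":0,"claw":-1}
  ]
}}

```text
time_s: 21.95
tcp_pos: [0.4672, -0.1222, 0.0745]
ee_rot: [0.501, 0.5, 0.499, -0.5]
wrist_force: [2.9, -7.2, -4.1]
finger_gap: 0.0395
```

Request:
{"api": "play_rows", "payload": {
  "commands": [
    {"tx":0,"ty":0,"tz":-0.008,"yaw":0,"claw":-1},
    {"tx":0,"ty":0,"tz":-0.008,"yaw":0,"claw":-1}
  ]
}}

```text
time_s: 22.15
tcp_pos: [0.4672, -0.1203, 0.0745]
ee_rot: [0.501, 0.5, 0.499, -0.5]
wrist_force: [3.1, -7.8, -5.2]
finger_gap: 0.0397
```

Request:
{"api": "play_rows", "payload": {
  "commands": [
    {"tx":0,"ty":0,"tz":-0.008,"yaw":0,"claw":-1},
    {"tx":0,"ty":0,"tz":-0.008,"yaw":0,"claw":-1}
  ]
}}

```text
time_s: 22.35
tcp_pos: [0.4672, -0.1184, 0.0745]
ee_rot: [0.501, 0.5, 0.499, -0.5]
wrist_force: [2.1, -7.1, -4.3]
finger_gap: 0.0398
```

Request:
{"api": "play_rows", "payload": {
  "commands": [
    {"tx":0,"ty":0,"tz":-0.008,"yaw":0,"claw":-1},
    {"tx":0,"ty":0,"tz":-0.008,"yaw":0,"claw":-1}
  ]
}}

```text
time_s: 22.55
tcp_pos: [0.4672, -0.1165, 0.0745]
ee_rot: [0.501, 0.5, 0.499, -0.5]
wrist_force: [3.7, -7.4, -4.2]
finger_gap: 0.0397
```

Request:
{"api": "play_rows", "payload": {
  "commands": [
    {"tx":0,"ty":0,"tz":-0.008,"yaw":0,"claw":-1},
    {"tx":0,"ty":0,"tz":-0.008,"yaw":0,"claw":-1}
  ]
}}

```text
time_s: 22.75
tcp_pos: [0.4672, -0.1146, 0.0745]
ee_rot: [0.501, 0.5, 0.499, -0.5]
wrist_force: [3.0, -7.1, -4.7]
finger_gap: 0.0399
```

Request:
{"api": "play_rows", "payload": {
  "commands": [
    {"tx":0,"ty":0,"tz":-0.008,"yaw":0,"claw":-1},
    {"tx":0,"ty":0,"tz":-0.008,"yaw":0,"claw":-1}
  ]
}}

```text
time_s: 22.95
tcp_pos: [0.4672, -0.1127, 0.0745]
ee_rot: [0.501, 0.5, 0.499, -0.5]
wrist_force: [2.9, -8.0, -4.7]
finger_gap: 0.04
```

Request:
{"api": "play_rows", "payload": {
  "commands": [
    {"tx":0,"ty":0,"tz":-0.008,"yaw":0,"claw":-1},
    {"tx":0,"ty":0,"tz":-0.008,"yaw":0,"claw":-1}
  ]
}}

```text
time_s: 23.15
tcp_pos: [0.4672, -0.1107, 0.0745]
ee_rot: [0.501, 0.5, 0.499, -0.5]
wrist_force: [3.8, -7.7, -4.5]
finger_gap: 0.0394
```

Request:
{"api": "play_rows", "payload": {
  "commands": [
    {"tx":0,"ty":0,"tz":-0.008,"yaw":0,"claw":-1},
    {"tx":0,"ty":0,"tz":-0.008,"yaw":0,"claw":-1}
  ]
}}

```text
time_s: 23.35
tcp_pos: [0.4672, -0.1088, 0.0745]
ee_rot: [0.501, 0.5, 0.499, -0.5]
wrist_force: [3.9, -6.7, -4.5]
finger_gap: 0.0399
```

Request:
{"api": "play_rows", "payload": {
  "commands": [
    {"tx":0,"ty":0,"tz":-0.008,"yaw":0,"claw":-1},
    {"tx":0,"ty":0,"tz":-0.008,"yaw":0,"claw":-1}
  ]
}}

```text
time_s: 23.55
tcp_pos: [0.4672, -0.1069, 0.0745]
ee_rot: [0.501, 0.5, 0.499, -0.5]
wrist_force: [3.8, -6.4, -3.8]
finger_gap: 0.0398
```

Request:
{"api": "play_rows", "payload": {
  "commands": [
    {"tx":0,"ty":0,"tz":-0.008,"yaw":0,"claw":-1},
    {"tx":0,"ty":0,"tz":-0.008,"yaw":0,"claw":-1}
  ]
}}

```text
time_s: 23.75
tcp_pos: [0.4673, -0.105, 0.0745]
ee_rot: [0.501, 0.5, 0.499, -0.5]
wrist_force: [3.7, -8.0, -4.4]
finger_gap: 0.04
```

Request:
{"api": "play_rows", "payload": {
  "commands": [
    {"tx":0,"ty":0,"tz":-0.008,"yaw":0,"claw":-1},
    {"tx":0,"ty":0,"tz":-0.008,"yaw":0,"claw":-1}
  ]
}}

```text
time_s: 23.95
tcp_pos: [0.4673, -0.1031, 0.0746]
ee_rot: [0.501, 0.5, 0.499, -0.5]
wrist_force: [3.4, -7.8, -4.7]
finger_gap: 0.04
```

Request:
{"api": "play_rows", "payload": {
  "commands": [
    {"tx":0,"ty":0,"tz":-0.008,"yaw":0,"claw":-1},
    {"tx":0,"ty":0,"tz":-0.008,"yaw":0,"claw":-1}
  ]
}}

```text
time_s: 24.15
tcp_pos: [0.4673, -0.1011, 0.0745]
ee_rot: [0.501, 0.5, 0.499, -0.5]
wrist_force: [3.1, -8.0, -3.5]
finger_gap: 0.0397
```

Request:
{"api": "play_rows", "payload": {
  "commands": [
    {"tx":0,"ty":0,"tz":-0.008,"yaw":0,"claw":-1},
    {"tx":0,"ty":0,"tz":-0.008,"yaw":0,"claw":-1}
  ]
}}

```text
time_s: 24.35
tcp_pos: [0.4673, -0.0992, 0.0745]
ee_rot: [0.501, 0.5, 0.499, -0.5]
wrist_force: [2.8, -7.4, -3.9]
finger_gap: 0.0399
```

Request:
{"api": "play_rows", "payload": {
  "commands": [
    {"tx":0,"ty":0,"tz":-0.008,"yaw":0,"claw":-1},
    {"tx":0,"ty":0,"tz":-0.008,"yaw":0,"claw":-1}
  ]
}}

```text
time_s: 24.55
tcp_pos: [0.4673, -0.0973, 0.0745]
ee_rot: [0.501, 0.5, 0.499, -0.5]
wrist_force: [3.0, -8.4, -4.6]
finger_gap: 0.0398
```

Request:
{"api": "play_rows", "payload": {
  "commands": [
    {"tx":0,"ty":0,"tz":-0.008,"yaw":0,"claw":-1},
    {"tx":0,"ty":0,"tz":-0.008,"yaw":0,"claw":-1}
  ]
}}

```text
time_s: 24.75
tcp_pos: [0.4673, -0.0954, 0.0745]
ee_rot: [0.501, 0.5, 0.499, -0.5]
wrist_force: [3.9, -7.5, -4.8]
finger_gap: 0.0401
```

Request:
{"api": "play_rows", "payload": {
  "commands": [
    {"tx":0,"ty":0,"tz":-0.008,"yaw":0,"claw":-1},
    {"tx":0,"ty":0,"tz":-0.008,"yaw":0,"claw":-1}
  ]
}}

```text
time_s: 24.95
tcp_pos: [0.4673, -0.0934, 0.0745]
ee_rot: [0.501, 0.5, 0.499, -0.5]
wrist_force: [4.5, -6.2, -4.1]
finger_gap: 0.0399
```

Request:
{"api": "play_rows", "payload": {
  "commands": [
    {"tx":0,"ty":0,"tz":-0.008,"yaw":0,"claw":-1},
    {"tx":0,"ty":0,"tz":-0.008,"yaw":0,"claw":-1}
  ]
}}

```text
time_s: 25.15
tcp_pos: [0.4673, -0.0912, 0.0745]
ee_rot: [0.5, 0.5, 0.499, -0.5]
wrist_force: [3.0, -4.8, -4.2]
finger_gap: 0.0395
```

Request:
{"api": "play_rows", "payload": {
  "commands": [
    {"tx":0,"ty":0,"tz":-0.008,"yaw":0,"claw":-1},
    {"tx":0,"ty":0,"tz":-0.008,"yaw":0,"claw":-1}
  ]
}}

```text
time_s: 25.35
tcp_pos: [0.4673, -0.0888, 0.0745]
ee_rot: [0.5, 0.5, 0.5, -0.5]
wrist_force: [3.2, -1.9, -3.2]
finger_gap: 0.04
```

The drag is dropping (-7.5 to -1.9 N), so the ball is pulling the gate in. Smaller steps now.

Request:
{"api": "play_rows", "payload": {
  "commands": [
    {"tx":0,"ty":0,"tz":-0.008,"yaw":0,"claw":-1},
    {"tx":0,"ty":0,"tz":0,"yaw":0,"claw":-1}
  ]
}}

```text
time_s: 25.55
tcp_pos: [0.4673, -0.087, 0.0745]
ee_rot: [0.5, 0.5, 0.5, -0.5]
wrist_force: [4.2, 0.6, -4.2]
finger_gap: 0.0399
```

Request:
{"api": "play_rows", "payload": {
  "commands": [
    {"tx":0,"ty":0,"tz":-0.008,"yaw":0,"claw":-1},
    {"tx":0,"ty":0,"tz":0,"yaw":0,"claw":-1}
  ]
}}

```text
time_s: 25.75
tcp_pos: [0.4673, -0.0866, 0.0745]
ee_rot: [0.5, 0.5, 0.5, -0.5]
wrist_force: [4.8, -3.5, -5.7]
finger_gap: 0.0396
```

Request:
{"api": "play_rows", "payload": {
  "commands": [
    {"tx":0,"ty":0,"tz":-0.008,"yaw":0,"claw":-1},
    {"tx":0,"ty":0,"tz":0,"yaw":0,"claw":-1}
  ]
}}

```text
time_s: 25.95
tcp_pos: [0.4673, -0.0863, 0.0745]
ee_rot: [0.501, 0.5, 0.5, -0.5]
wrist_force: [5.6, -7.4, -5.6]
finger_gap: 0.04
```

Request:
{"api": "play_rows", "payload": {
  "commands": [
    {"tx":0,"ty":0,"tz":-0.008,"yaw":0,"claw":-1},
    {"tx":0,"ty":0,"tz":0,"yaw":0,"claw":-1}
  ]
}}

```text
time_s: 26.15
tcp_pos: [0.4673, -0.086, 0.0745]
ee_rot: [0.501, 0.5, 0.499, -0.5]
wrist_force: [5.9, -12.0, -6.6]
finger_gap: 0.0397
```

Resistance rises past 10 N with hardly any motion, so the ball is in the notch. I'll ease the push back so the gate rests at the bottom.

Request:
{"api": "play_rows", "payload": {
  "commands": [
    {"tx":0,"ty":0,"tz":0.008,"yaw":0,"claw":-1},
    {"tx":0,"ty":0,"tz":0.006,"yaw":0,"claw":-1},
    {"tx":0,"ty":0,"tz":0,"yaw":0,"claw":-1},
    {"tx":0,"ty":0,"tz":0,"yaw":0,"claw":-1},
    {"tx":0,"ty":0,"tz":0,"yaw":0,"claw":-1}
  ]
}}

```text
time_s: 26.65
tcp_pos: [0.4673, -0.0865, 0.0745]
ee_rot: [0.5, 0.5, 0.5, -0.5]
wrist_force: [4.2, -4.2, -4.9]
finger_gap: 0.0395
```

```bash
python3 - <<'E'
from ho import *
plan((.467,-.0867,.074))
s=viewer.snapshot("side");t=viewer.snapshot("top")
overlay("side",s,.578,.069,-.006,[],(150,120,310,240),5,"pics/so11.png")
crop(t,150,110,370,270,3.6,"pics/t11.png")
plan((.467,-.0867,.074))
E
```

```text
t 26.65 tcp [ 0.4673 -0.0865  0.0745] gap 0.0395 F [ 4.2 -4.2 -4.9] q [ 0.16  0.33 -0.57  0.   -0.67  1.41]
d world [-0.0003 -0.0002 -0.0005] tool units [ 0.004 -0.002  0.002]
yaw units to jaw 1 -6.282
yaw units to jaw -1 0.001
t 26.75 tcp [ 0.4673 -0.0865  0.0745] gap 0.0396 F [ 5.1 -4.3 -6.2] q [ 0.16  0.33 -0.57  0.   -0.67  1.41]
d world [-0.0003 -0.0002 -0.0005] tool units [ 0.005 -0.003  0.002]
yaw units to jaw 1 -6.282
yaw units to jaw -1 0.001
```

View pics/so11.png

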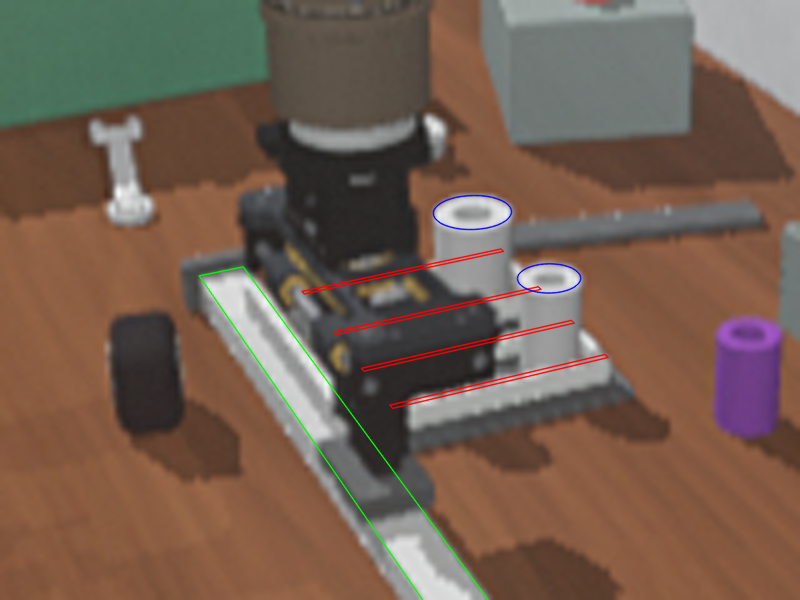

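View pics/t11.png

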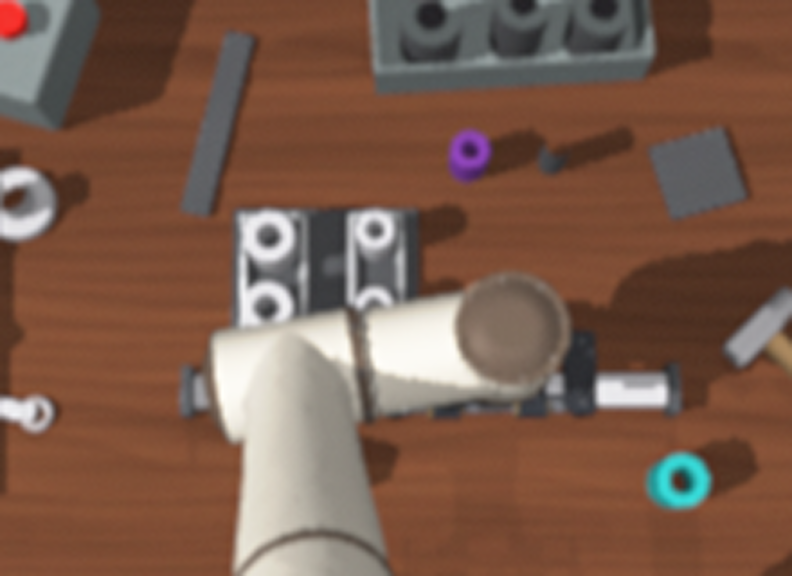

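The top view shows both sleeves standing in front of their samples, at (268,303) and (374,302). The bystanders haven't moved, and the gripper is on the handle with the gate still. Handing in.

```bash
python3 - <<'E'
from plant import status, arm
s=status.state();print(s["time_s"],s["tcp_pos"],s["wrist_force"],s["finger_gap"]);print(arm.close_job())
E
```

```text
26.75 [ 0.46731292 -0.08649425  0.07454244] [ 5.05006112 -4.31755252 -6.16639568] 0.03959404427867568
the job is handed in; nothing more can be done
None
```

The job is handed in at 26.75 s: both loose sleeves stand upright in their own rows, and the gate sits in its notch with the gripper still on the handle. No verdict is reported, so this rests on my own checks.

- **Sleeves:** The thin sleeve is in the narrow (right) row and the thick one in the wide (left) row, each in front of its sample. I lowered each until it touched the floor, felt no significant side force on the way in, and released it. The last pictures show both upright and the bystanders apparently where they were. The gripper and arm partly hide the two sleeves in those pictures.
- **Gate:** Sliding drag held steady at about 7.5 N, then fell to near zero as the ball pulled in. It then rose to 12 N within about 1 mm, which marks the notch. I eased the push back, and the gate is now still with about 4 N of push left. The total slide was about 131 mm, roughly 150 mm of gate travel by the camera estimate, inside the stated 130–180 mm range.
- **Grip:** The fingers are closed on the handle, opening 39.6 mm on its 40 mm width, with the grip set to 35 N.

**Doubtful points:**
- The ball's drop can't be read directly, so the notch is inferred from the forces.
- The drag I felt was higher than the 1–2.5 N stated, with small side and downward loads on the wrist of about 5–6 N, probably from a slight misalignment of the grip.

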